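# Wax the flute of a turned column on the lathe

## Task

Slide the lathe's tailstock along the bed until its centre point meets the free end of the fluted column. Then take the wax stick from the tool block and wax the flute in one slow, unbroken stroke (about 3 cm a second) from its chuck end to its tailstock end, with the nose in the flute, the stick held square to the flute floor and only light pressure. Stand the stick back in its own hole in the block, fully down, and do not disturb the other things on the bench.

Things in the scene. Friction and masses are not known exactly. Their poses are not given: they have to be found in the camera images.
- lathe: Small grey wood lathe, fixed on the bench, stopped. Origin on the bench under the middle of its bed, y along the bed towards headstock and chuck, z up. Bed 840 x 110 mm, top 80 mm high. Spindle axis over the bed's middle, 195 mm high. Chuck (96 mm) at y = 130 to 203 mm, headstock (262 mm high) to 410 mm. Empty tool-rest holder at y = 30 mm, reaching 155 mm towards the robot, 130 mm high.
- tailstock: Grey casting, 2.2 kg, slides along the bed only (a plate under the bed holds it down). Origin in the middle of its foot at bed-top level, y towards the chuck, z up. Foot 90 x 112 x 22 mm; 48 mm thick round barrel at z = 115 mm, y = -65 to 55 mm. Slides with 5 to 8 N pushed on the barrel's centre line, e.g. on the wheel hub; pushed 20 mm or more to one side (wheel rim) it jams. Stays put.
- centre_point (a point): The very point of the tailstock's live centre, on the spindle axis, tailstock frame (0, 120, 115) mm. Axes as the tailstock. At the start 50 to 110 mm short of the column's end.
- wheel_hub (a point): Centre of the rear end face of the tailstock's handwheel hub (26 mm in diameter, sticking out 17 mm behind the 90 mm black wheel), on the spindle axis, 195 mm above the bench; tailstock frame (0, -97, 115) mm, the face looks to -y. A 12 mm crank knob sticks out 10 mm farther back, 37 mm below the hub's centre.
- column_end (a point): Centre of the free end face of the column, on the spindle axis: where the tailstock's point has to come. Axes as the column.
- column: Turned pale-wood column, 80 mm thick, 210 mm long, held in the chuck, locked against turning (at another angle each time). Origin on the spindle axis at the chuck jaws, y along the spindle towards the headstock: it runs from y = 0 to -210 mm. z points straight out of the middle of its one flute, x across it; z leans 24 to 44 degrees from vertical towards the robot. Wood surface at z = 40 mm.
- flute_head (a point): Middle of the flute floor at its chuck end, column frame (0, -25, 34) mm; axes as the column, z out of the flute. The flute is a straight groove along the column, 160 mm long, 6 mm deep, 14 mm wide at the top, 9.7 mm at the floor, closed at both ends.
- flute_tail (a point): Middle of the flute floor at its tailstock end, column frame (0, -185, 34) mm; axes as the column, z out of the flute.
- stick: Wax stick, 145 mm, 100 g, nose down in one hole of the block. Origin at the tip of its nose, z up the stick. Nose 9 mm thick for 12 mm (end radius 4.5), 14 mm wax rod to z = 57.5, 32 mm brass collar to 63.5 (its underside rests on the block), then a pale handle to 145 mm: eight-sided (the only such), 26 mm across flats, flats square to its x and y and at 45 degrees. Over 30 N breaks the wax.
- block: Brown wooden tool block, fixed on the bench between robot and tailstock. Origin under its centre; 60 mm in x, 230 mm in y, 75 mm high, with three upright through holes of 21 mm diameter at x = 0, y = -75, 0 and 75 mm. The stick, the awl and the file stand in them in any order.
- awl: Bystander in the block: awl with a short dark pear-shaped handle, 56 mm tall above its collar, 34 mm at most in diameter. Origin at its tip, z up. Leave alone.
- file: Bystander in the block: round file with a slim round wooden handle, 24 mm thick, 125 mm tall above its collar. Origin at its tip, z up. Leave alone.
- bowl: Bystander: dark turned wooden bowl, 120 mm across, 50 mm high, loose. Origin under its centre.
- mallet: Bystander: turned wooden mallet standing on its head, 76 mm thick, 195 mm high, loose. Origin under its centre.
- polish: Bystander: white plastic bottle, 54 mm thick, 140 mm high, loose, in front of the headstock. Origin under its centre.

How it is judged:
By the outcome, as a careful person would: the job done as asked, in the order asked, and still so for the second after the job is handed in, with the robot touching nothing.
It also fails if it takes over 67 s, if anything falls off the work surface, if the arm or the gripper's body presses on something with over 40 N, if the wrist force passes 120 N, or if a joint passes its speed limit or range.

## Robot

A 6-joint arm with a two-finger parallel gripper is mounted at the origin on the work surface. World frame = base frame: x ahead of the robot, y to its left, z up, the work surface at z = 0. Lengths are in m, angles in rad, forces in N, time in s.
With the tool pointing down it reaches from about 0.275 to 0.725 m from the base axis. Payload 5.6 kg.
Tool frame: the origin (TCP) lies midway between the tips of the shut fingers; the grasp point (between the pads) lies 19 mm behind it; z points along the fingers, y is the direction in which the jaws open and shut (so a half turn about z gives the same grasp; the last joint's range is limited). The gripper opens to 85 mm and grips with 20 to 120 N. Pads are 22 mm wide; open, the fingers measure 114 mm over their backs; the gripper's body (76 mm by 85 mm) begins 54 mm behind the grasp point. The pads swing forward as they close: fully open they stand 13 mm farther back than shut.
Start: joints at [1.55, 0.255, 0.108, 0, -1.424, -0.285], TCP at [0.166, 0.524, 0.231] pointing down, gripper open.
Joint ranges: [-2.95, 2.95], [-1.21, 1.97], [-1.09, 1.5], [-2.87, 1.71], [-2.94, -0.07], [-3.05, 3.05]. Speed limits (rad/s): [2.57, 2.57, 3.14, 3.14, 3.14, 3.14].

## Interface

Orientations are given as a rotation vector (axis times angle).
In Python, from station import bot, vision gives the robot as it stands.
- The arm moves only by the tool jog_arm, never from a script. Its argument "series" is a list of rows, each a list of 7 numbers: the shift along the tool's x, y, z in mm, then the turn, a rotation vector about the tool's x, y, z in degrees, then the opening in per cent of the stroke, from 0 (shut) to 100 (fully open). In form: [[x, y, z, ax, ay, az, fingers], ...]. A call has 1 to 12 rows; each row is the pose to reach, as a shift and turn from the pose measured when the call began, along the tool's axes at that moment; what a row does not reach only later rows make up. A row lasts 1/12 s, in which the tool goes at most 41.7 mm and 7.16 degrees, less where a joint would pass 70% of its speed; a pose out of reach is approached as far as the arm can. A call with a gripper value outside its range is refused whole. The fingers move at their own pace and stop on an object; "newtons" is the grip in N (left out, the last holds). Time passes only in rows, so rows that repeat a pose let the fingers close. It gives the time, the measured TCP pose, the force and the opening at its end, in the units of the state.
- bot.get_state(): the state, without advancing time (a new reading comes with each control period).
- vision.capture(name): name is "side" or "top"; returns the picture (420x560x3 uint8, red, green, blue); there is no depth.
- vision.camera_params(name): a dict with "fx", "fy", "cx", "cy" (pixels), "rvec" (rotation vector, rad) and "tvec" (3), from world to camera coordinates, as OpenCV has them. Camera axes: x right, y down, z forward; pixel columns grow to the right and rows downward; lengths in m; the calibration is good to about 2 mm. A picture is of the moment at which its call begins. camera_params takes no time and is no camera call.
- bot.job_done(): hands the job in, once; it reports no verdict.
The state is a dict: "time": time; "q": joint angles; "qvel": joint speeds; "joint_torque": joint torques, N m; "position": TCP position; "tcp_rot": TCP orientation; "ft_force": force on the tool from outside, world axes, zero at the start; "torque": the same for the moment, N m; "width": finger opening in m.
Only numpy, scipy, OpenCV 4.12 (cv2) and the standard library are available. Lean on these libraries where they do the work, as an engineer would, in place of code of your own. Each camera call takes 0.05 s, during which the arm holds its last target.

## Working session

There is one attempt and no reset: what is moved stays moved. The work goes in short steps, Python scripts to look and compute and a tool call to move; the robot and the scene stay as the last step left them, time stands still between calls to the robot, and variables do not carry over. Pictures are saved under pics/ and viewed, and the job is handed in when it is done.

Besides the shell and the picture viewer there is one more tool, called after "Request:" by a JSON object that holds its "name" and its "arguments", one argument or row to a line. jog_arm: Moves the arm, as the interface text tells. Its arguments: {"type":"object","properties":{"series":{"type":"array","items":{"type":"array","items":{"type":"number"}}},"newtons":{"type":"number"}},"required":["series"]}

```bash
ls -la; mkdir -p pics; python3 - <<'E'
from station import bot, vision
import cv2
s=bot.get_state(); print(s)
for n in ("side","top"):
    print(n,vision.camera_params(n))
    cv2.imwrite(f"pics/{n}0.png",vision.capture(n)[:,:,::-1])
E
```

```text
total 12
drwxr-xr-x  3 agent agent 4096 Dec  7 02:40 .
drwxr-xr-x 23 root  root  4096 Dec  7 02:40 ..
drwxr-xr-x  2 agent agent 4096 Dec  7 02:40 pics
{'time': 0.0, 'q': array([ 1.54956621e+00,  2.55745508e-01,  1.06961581e-01, -4.62811600e-04,
       -1.42390535e+00, -2.84586892e-01]), 'qvel': array([-0.00013254, -0.00260912,  0.00164165, -0.00151055, -0.00018589,
        0.00260659]), 'joint_torque': array([ 1.11844362e-03, -3.86626482e+01,  2.37943304e+01,  5.36500588e+00,
       -6.07458744e-03, -1.96843203e-06]), 'position': array([0.16539528, 0.52400273, 0.23038141]), 'tcp_rot': array([ 3.10300696e+00, -4.78317264e-01, -3.22221899e-04]), 'ft_force': array([-1.08687332,  0.09592781,  0.5235375 ]), 'torque': array([-0.02951576, -0.04301647, -0.02660194]), 'width': 0.0855824633755538}
side {'fx': 468.8430489868486, 'fy': 468.8430489868486, 'cx': 287.52216876344056, 'cy': 205.07070344290574, 'rvec': array([ 2.39360252, -0.33501515,  0.12102826]), 'tvec': array([-0.44217139,  0.22159025,  0.9957253 ])}
top {'fx': 533.4781080798152, 'fy': 533.4781080798152, 'cx': 277.1811836577305, 'cy': 206.05794234588637, 'rvec': array([ 2.12586252, -2.16587132,  0.14578987]), 'tvec': array([0.03223097, 0.48110777, 1.40375114])}
```

View pics/side0.png

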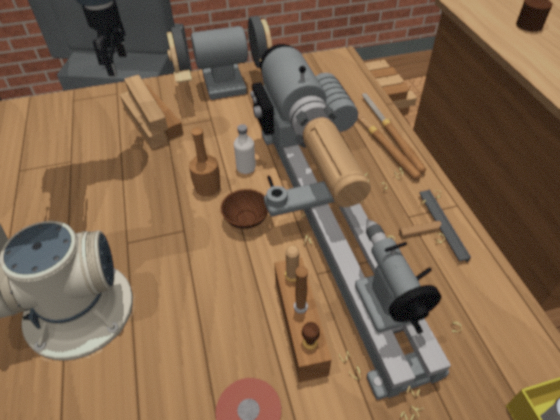

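View pics/top0.png

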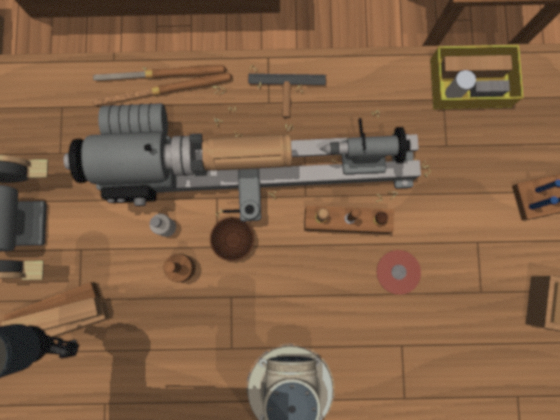

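```bash
cat > h.py <<'E'
import numpy as np, cv2
from scipy.spatial.transform import Rotation as R
from station import bot, vision
def cam(n):
    p=vision.camera_params(n); K=np.array([[p['fx'],0,p['cx']],[0,p['fy'],p['cy']],[0,0,1]])
    return K,np.array(p['rvec'],float),np.array(p['tvec'],float)
def proj(n,P):
    K,r,t=cam(n); return cv2.projectPoints(np.atleast_2d(np.array(P,float)),r,t,K,None)[0][:,0]
def ray(n,uv):
    K,r,t=cam(n); M=cv2.Rodrigues(r)[0]; uv=np.atleast_2d(np.array(uv,float))
    d=(np.c_[uv,np.ones(len(uv))]@np.linalg.inv(K).T)@M
    return -M.T@t, d/np.linalg.norm(d,axis=1)[:,None]
def onz(n,uv,z):
    c,d=ray(n,uv); return c+d*((z-c[2])/d[:,2])[:,None]
def tri(us,ut):
    K,r,t=cam('side');P1=K@np.c_[cv2.Rodrigues(r)[0],t]
    K,r,t=cam('top');P2=K@np.c_[cv2.Rodrigues(r)[0],t]
    X=cv2.triangulatePoints(P1,P2,np.array(us,float).reshape(2,1),np.array(ut,float).reshape(2,1))[:,0]
    return X[:3]/X[3]
def crop(src,dst,x,y,w,h,s):
    im=cv2.imread(src)[y:y+h,x:x+w]; cv2.imwrite(dst,cv2.resize(im,None,fx=s,fy=s,interpolation=cv2.INTER_CUBIC))
E
python3 - <<'E'
from h import *
crop('pics/top0.png','pics/t_a.png',60,90,200,130,4)
crop('pics/top0.png','pics/t_b.png',230,110,200,130,4)
crop('pics/side0.png','pics/s_a.png',240,40,160,180,3.3)
crop('pics/side0.png','pics/s_b.png',260,180,200,220,2.7)
print('cams',ray('side',[[0,0]])[0],ray('top',[[0,0]])[0])
E
```

```text
cams [ 0.29390221 -0.60024152  0.88849212] [0.2797094  0.01767164 1.45755656]
```

View pics/t_a.png

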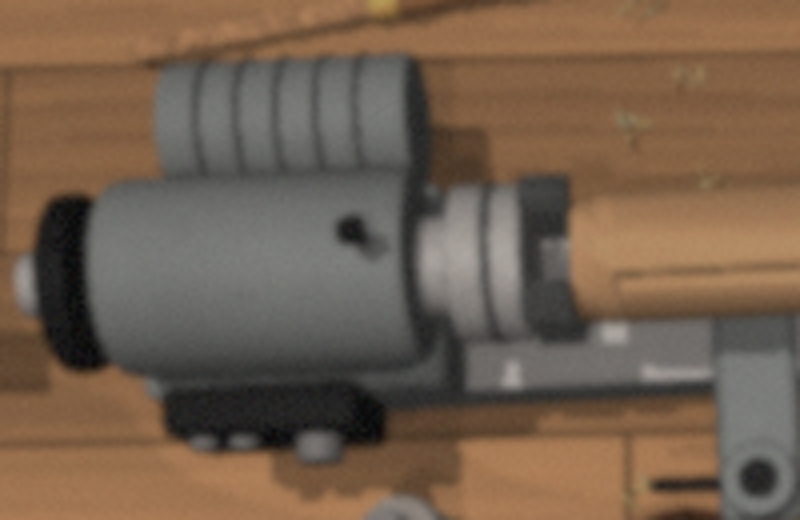

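View pics/t_b.png

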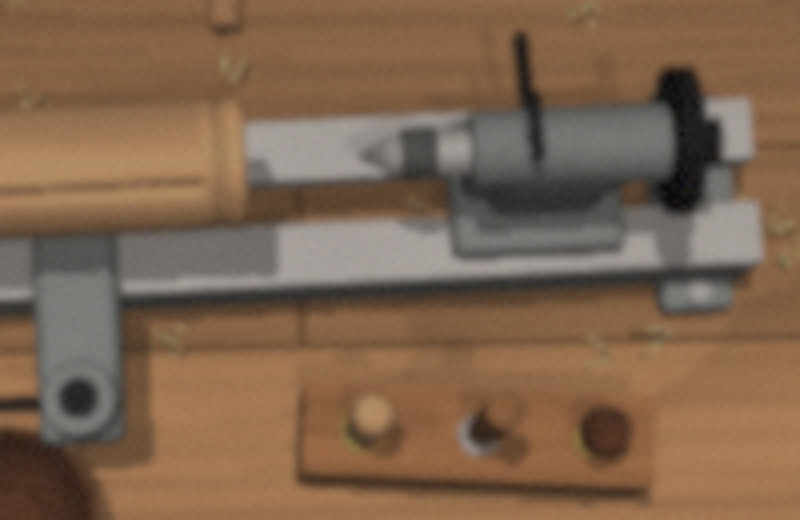

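View pics/s_a.png

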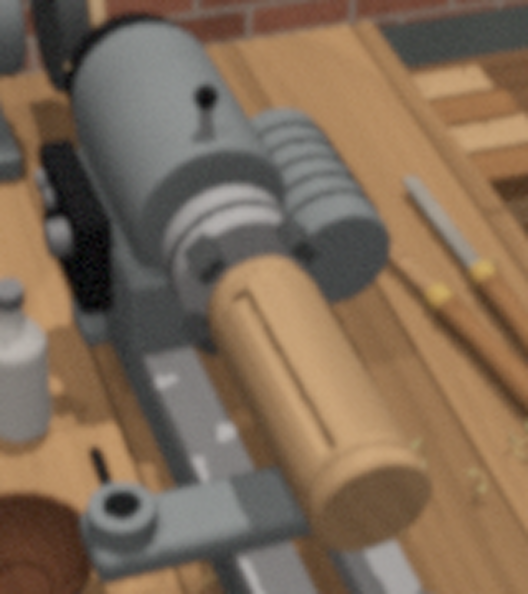

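View pics/s_b.png

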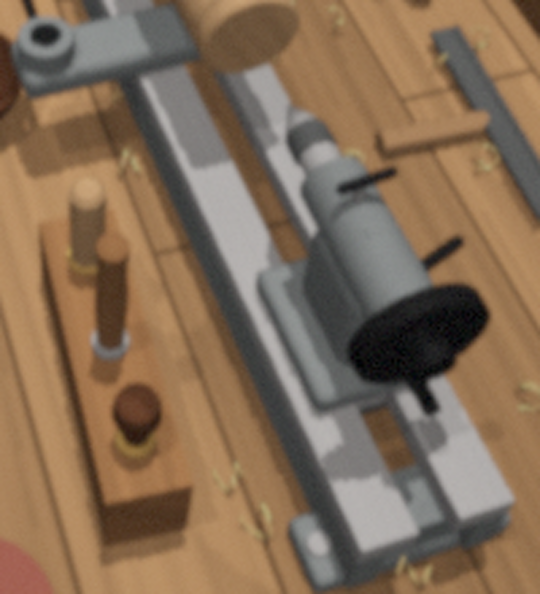

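```bash
cat >> h.py <<'E'
def prof(im,p0,p1,n=None):
    p0=np.array(p0,float);p1=np.array(p1,float);n=n or int(np.linalg.norm(p1-p0)*4)+1
    t=np.linspace(0,1,n)[:,None];q=(p0+(p1-p0)*t).astype(np.float32)
    return q,cv2.remap(im.astype(np.float32),q[:,0:1].copy(),q[:,1:2].copy(),cv2.INTER_LINEAR)[:,0]
def edge(im,p0,p1,sign=0):
    q,v=prof(im,p0,p1); v=cv2.GaussianBlur(v.reshape(-1,1),(1,0x9),2)[:,0]
    g=np.gradient(v); g=g*sign if sign else abs(g); g[:3]=g[-3:]=-9; i=int(np.argmax(g))
    a=slice(max(0,i-4),i+5); w=np.clip(g[a],0,None); return (q[a]*w[:,None]).sum(0)/w.sum()
def lineedge(im,a,b,half,sign,n=25):
    """edge points around guess line a-b; sign + = brighter along the normal (dir rotated +90: (-dy,dx))"""
    a=np.array(a,float);b=np.array(b,float);d=(b-a)/np.linalg.norm(b-a);nn=np.array([-d[1],d[0]])
    pts=np.array([edge(im,a+(b-a)*t-nn*half,a+(b-a)*t+nn*half,sign) for t in np.linspace(0,1,n)])
    for _ in range(3):
        vx,vy,x,y=cv2.fitLine(pts.astype(np.float32),cv2.DIST_HUBER,0,.01,.01).ravel()
        r=(pts-[x,y])@[-vy,vx]; k=abs(r)<max(.3,2*np.median(abs(r)));pts=pts[k]
    f=lambda p:np.array([x,y])+np.array([vx,vy])*((p-[x,y])@[vx,vy])
    return f(a),f(b),np.std(r[k]),len(pts)
E
python3 - <<'E'
from h import *
T=cv2.cvtColor(cv2.imread('pics/top0.png'),cv2.COLOR_BGR2GRAY);S=cv2.cvtColor(cv2.imread('pics/side0.png'),cv2.COLOR_BGR2GRAY)
tb=lambda u,v:(230+u/4,110+v/4); sb=lambda u,v:(260+u/2.7,180+v/2.7); sa=lambda u,v:(240+u/3.3,40+v/3.3)
def do(n,im,name,a,b,z,half=3,sign=0):
    A,B,s,k=lineedge(im,a,b,half,sign); P=onz(n,[A,B],z); d=P[1]-P[0]
    print(name,A.round(1),B.round(1),'%.2f'%s,k,P.round(4).tolist(),'dir deg',np.degrees(np.arctan2(d[1],d[0])).round(2)); return P
do('top',T,'near rail near edge',tb(740,267),tb(300,287),.08,2.5)
do('top',T,'near rail far edge',tb(740,203),tb(620,208),.08,2)
do('top',T,'far rail near edge',tb(440,175),tb(260,183),.08,2)
do('top',T,'far rail far edge',tb(460,112),tb(260,120),.08,2)
do('top',T,'end near',tb(758,208),tb(763,258),.08,2)
do('top',T,'end far',tb(749,102),tb(753,155),.08,2)
do('side',S,'near rail near',sb(350,552),sb(150,100),.08,3)
do('side',S,'far rail far',sb(510,495),sb(440,380),.08,3)
do('side',S,'end near',sb(360,555),sb(410,538),.08,3)
do('side',S,'end far',sb(465,525),sb(505,503),.08,3)
E
```

```text
near rail near edge [415.  175.8] [305.  181.1] 0.05 25 [[0.5485, -0.3399, 0.08], [0.5399, -0.051, 0.08]] dir deg 91.7
near rail far edge [415.  160.2] [385.  161.5] 0.10 16 [[0.5902, -0.3423, 0.08], [0.5883, -0.2632, 0.08]] dir deg 91.33
far rail near edge [340.  153.3] [295.  155.2] 0.05 17 [[0.6127, -0.1454, 0.08], [0.61, -0.0264, 0.08]] dir deg 91.29
far rail far edge [345.  137.5] [295. 140.] 0.09 25 [[0.6554, -0.1602, 0.08], [0.6513, -0.0274, 0.08]] dir deg 91.76
end near [419.3 162. ] [420.7 174.5] 0.10 24 [[0.5851, -0.3533, 0.08], [0.5516, -0.3551, 0.08]] dir deg -176.99
end far [417.  135.5] [418.1 148.8] 0.12 24 [[0.657, -0.3513, 0.08], [0.6209, -0.3521, 0.08]] dir deg -178.75
near rail near [391.6 383.5] [315.5 217.1] 0.26 25 [[0.5468, -0.3516, 0.08], [0.5375, 0.042, 0.08]] dir deg 91.35
far rail far [449.6 362.9] [424.5 319.8] 0.11 24 [[0.6607, -0.3461, 0.08], [0.6567, -0.2575, 0.08]] dir deg 92.59
end near [393.  384.6] [411.6 378.4] 0.08 23 [[0.5483, -0.354, 0.08], [0.5837, -0.3529, 0.08]] dir deg 1.78
end far [431.4 372.4] [447.1 366.4] 0.11 22 [[0.6218, -0.3527, 0.08], [0.6533, -0.3506, 0.08]] dir deg 3.9
```

```bash
cat >> h.py <<'E'
YAW=np.radians(1.65); LO=np.array([.5925,.0671,0])
RL=R.from_euler('z',YAW).as_matrix()
def l2w(p): return np.atleast_2d(p)@RL.T+LO
def w2l(p): return (np.atleast_2d(p)-LO)@RL
E
python3 - <<'E'
from h import *
im=cv2.imread('pics/top0.png');T=cv2.cvtColor(im,cv2.COLOR_BGR2GRAY);ims=cv2.imread('pics/side0.png');S=cv2.cvtColor(ims,cv2.COLOR_BGR2GRAY)
tb=lambda u,v:(230+u/4,110+v/4)
# project key points
L={'tip guess':[0,-150,195]}
for y in (130,-80): 
  for n in('top','side'): print(n,y,[proj(n,l2w([[x/1e3,y/1e3,z/1e3]]))[0].round(1).tolist() for x,z in((-40,195),(0,235),(40,195),(0,195))])
# column end edge in top
A,B,s,k=lineedge(T,tb(247,115),tb(247,205),2.5,0); print(A,B,s,k, w2l(onz('top',[A,B],.21)))
# zoom
crop('pics/top0.png','pics/t_c.png',190,125,140,50,5.7)
crop('pics/side0.png','pics/s_c.png',295,110,80,100,6)
crop('pics/side0.png','pics/s_d.png',360,205,90,130,4.5)
for f in('t_c','s_c'):
    i=cv2.imread(f'pics/{f}.png'); l=cv2.cvtColor(i,cv2.COLOR_BGR2LAB); l[:,:,0]=cv2.createCLAHE(4,(4,4)).apply(l[:,:,0]); cv2.imwrite(f'pics/{f}.png',cv2.cvtColor(l,cv2.COLOR_LAB2BGR))
E
```

```text
top 130 [[204.8, 170.5], [201.9, 150.4], [203.9, 138.4], [204.3, 154.4]]
side 130 [[301.2, 134.3], [318.5, 116.9], [333.9, 127.5], [317.7, 130.8]]
top -80 [[291.6, 166.4], [291.1, 146.1], [290.0, 134.3], [290.8, 150.3]]
side -80 [[334.6, 198.7], [355.2, 180.3], [371.3, 189.9], [353.1, 194.2]]
[291.46328793 138.74033955] [290.70604396 161.21482557] 0.2173944 17 [[ 0.02460064 -0.08258617  0.21      ]
 [-0.03047992 -0.07797709  0.21      ]]
```

View pics/t_c.png

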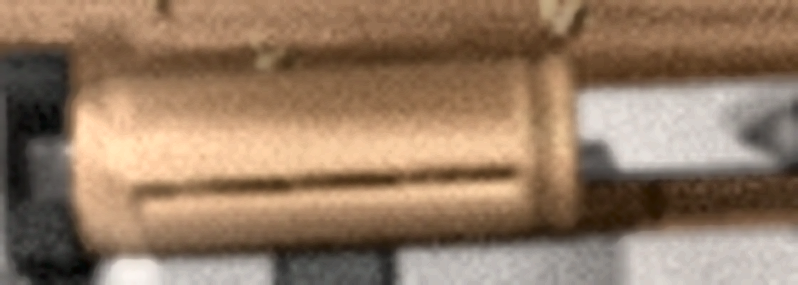

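View pics/s_c.png

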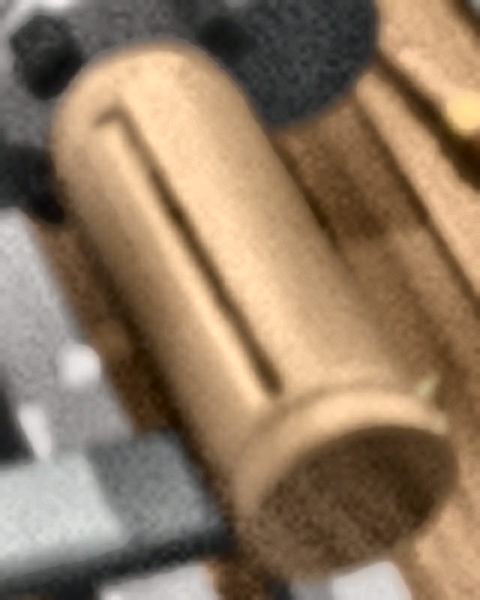

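View pics/s_d.png

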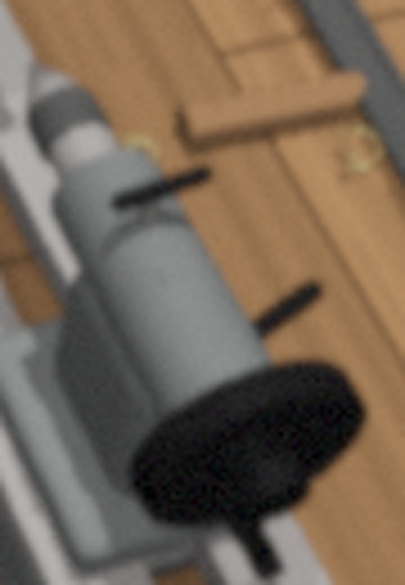

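```bash
python3 - <<'E'
from h import *
T=cv2.imread('pics/top0.png')[:,:,2];S=cv2.imread('pics/side0.png')[:,:,2]
# unwrapped brightness: angle from vertical toward robot(-x), averaged along flute
th=np.radians(np.arange(-20,75,1.0)); ys=np.linspace(.085,-.035,60)
out={}
for n,im in(('top',T),('side',S)):
    P=np.array([[-.04*np.sin(t),y,.195+.04*np.cos(t)] for t in th for y in ys])
    uv=proj(n,l2w(P)).astype(np.float32)
    v=cv2.remap(im.astype(np.float32),uv[:,0:1].copy(),uv[:,1:2].copy(),cv2.INTER_CUBIC).reshape(len(th),len(ys))
    out[n]=[v[:,:20].mean(1),v[:,20:40].mean(1),v[:,40:].mean(1)]
for i,t in enumerate(np.degrees(th)): print(int(t),*[' '.join('%4d'%a[i] for a in out[n])+' |' for n in out])
# column silhouette check
G=cv2.cvtColor(cv2.imread('pics/top0.png'),cv2.COLOR_BGR2GRAY)
E
```

```text
-20  158  155  156 |  180  178  179 |
-19  158  156  157 |  181  179  180 |
-18  159  157  157 |  181  179  180 |
-17  160  158  158 |  182  180  180 |
-16  161  158  159 |  183  180  181 |
-14  162  159  159 |  183  181  181 |
-14  164  160  160 |  183  181  182 |
-13  165  161  161 |  184  182  182 |
-12  166  162  162 |  185  183  182 |
-11  167  163  163 |  185  183  183 |
-10  168  164  164 |  186  184  183 |
-9  169  165  165 |  187  185  184 |
-8  170  167  166 |  188  185  185 |
-7  172  168  167 |  189  186  185 |
-6  173  169  168 |  190  187  186 |
-5  174  170  169 |  191  187  187 |
-4  175  171  170 |  192  188  187 |
-3  176  173  171 |  192  189  188 |
-2  176  173  172 |  193  190  188 |
-1  176  174  173 |  193  191  189 |
0  176  175  174 |  194  192  190 |
1  177  176  174 |  194  192  191 |
2  177  176  175 |  195  193  192 |
3  177  176  176 |  195  193  193 |
4  177  176  176 |  195  194  194 |
5  177  176  177 |  195  195  195 |
6  177  176  177 |  195  196  196 |
7  177  177  177 |  196  197  196 |
8  177  177  177 |  196  197  197 |
9  177  177  177 |  196  
[... 1715 characters left out ...]
  124  127  130 |  154  157  159 |
57  122  125  127 |  151  154  157 |
58  120  123  125 |  149  151  154 |
59  118  121  123 |  146  149  152 |
59  117  119  121 |  144  147  150 |
61  115  117  119 |  143  146  148 |
62  114  116  118 |  141  144  147 |
63  112  114  116 |  140  143  145 |
64  111  112  114 |  139  142  144 |
65  109  111  113 |  138  140  143 |
66  107  109  111 |  137  139  142 |
67  106  107  109 |  136  138  140 |
68  104  105  107 |  134  136  139 |
69  102  103  105 |  132  134  137 |
70  100  101  103 |  130  132  135 |
71   98   99  101 |  128  130  132 |
72   97   98   99 |  125  128  130 |
73   95   96   97 |  123  125  127 |
74   93   94   96 |  121  122  124 |
```

```bash
python3 - <<'E'
from h import *
crop('pics/top0.png','pics/t_d.png',300,195,100,45,8)
crop('pics/top0.png','pics/t_e.png',310,125,115,60,6.9)
crop('pics/side0.png','pics/s_e.png',265,235,70,145,4)
crop('pics/side0.png','pics/s_f.png',360,210,80,120,5)
E
```

```text
(no output)
```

View pics/t_d.png

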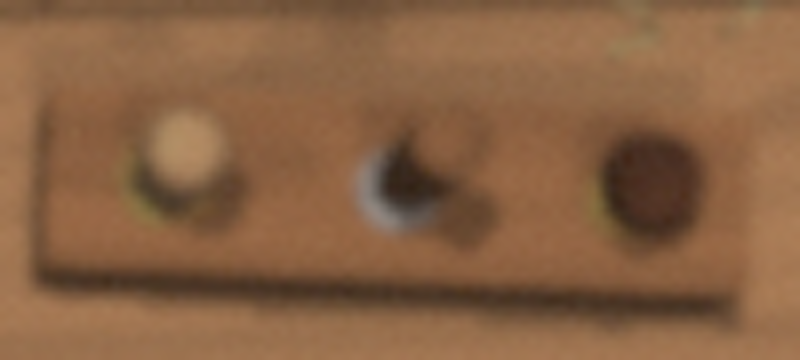

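View pics/t_e.png

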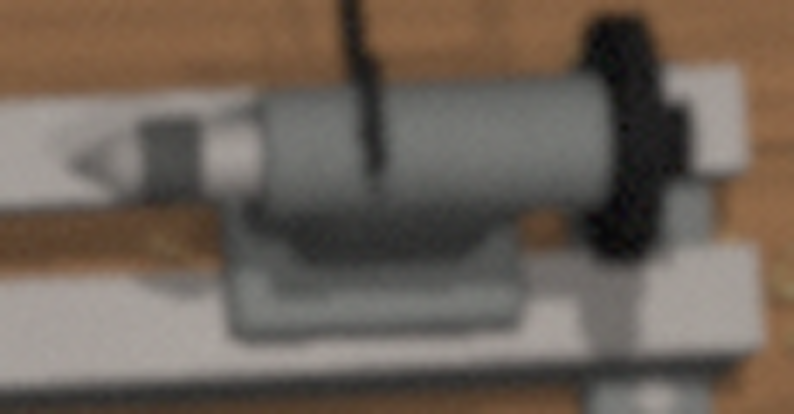

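View pics/s_e.png

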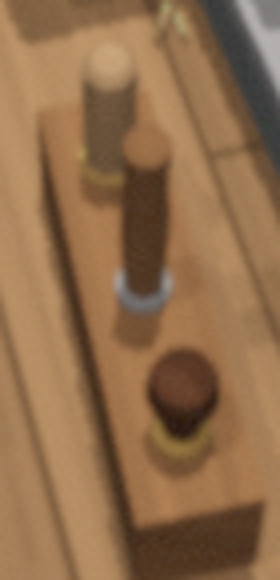

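View pics/s_f.png

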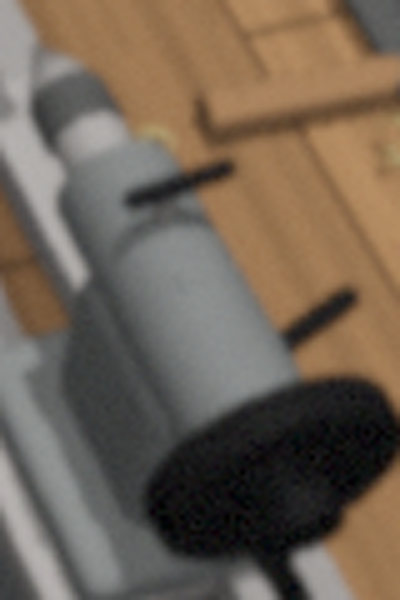

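```bash
python3 - <<'E'
from h import *
T=cv2.cvtColor(cv2.imread('pics/top0.png'),cv2.COLOR_BGR2GRAY);S=cv2.cvtColor(cv2.imread('pics/side0.png'),cv2.COLOR_BGR2GRAY)
td=lambda u,v:(300+u/8,195+v/8); te=lambda u,v:(310+u/6.9,125+v/6.9); se=lambda u,v:(265+u/4,235+v/4)
print('tip top',w2l(onz('top',[te(72,160)],.195))*1e3,'side',w2l(onz('side',[(360+42/5,210+52/5)],.195))*1e3)
print('hub face',w2l(onz('top',[te(692,145)],.195))*1e3)
print('foot ends',w2l(onz('top',[te(228,300),te(522,300)],.102))*1e3)
print('wheel edge',w2l(onz('top',[te(622,20),te(622,250)],.21))*1e3)
st=td(186,150); ss=se(111,64)
print('stick top z', onz('top',[st],.1625),onz('side',[ss],.1625),tri(ss,st))
print('collars top z.081 stick', onz('top',[td(165,178)],.08), 'file',onz('top',[td(405,190)],.08))
for nm,a,b,im,n in(('near',td(60,275),td(720,298),T,'top'),('left',td(45,130),td(40,260),T,'top'),('s near',se(60,170),se(130,500),S,'side'),('s end',se(145,522),se(255,503),S,'side')):
    A,B,s,k=lineedge(im,a,b,2.0,0); P=onz(n,[A,B],.075); d=P[1]-P[0]; print(nm,A,B,round(float(s),2),k,P.round(4).tolist(),np.degrees(np.arctan2(d[1],d[0])))
E
```

```text
tip top [[   1.70226462 -152.09884011  195.        ]] side [[   1.17417609 -152.65889531  195.        ]]
hub face [[  -3.48725305 -369.94896585  195.        ]]
foot ends [[ -31.70204504 -215.64360239  102.        ]
 [ -37.03200482 -325.73327446  102.        ]]
wheel edge [[  38.66324424 -345.33709845  210.        ]
 [ -43.17512369 -338.83590563  210.        ]]
stick top z [[ 0.44225454 -0.08954576  0.1625    ]] [[ 0.44466214 -0.09216097  0.1625    ]] [ 0.44380517 -0.08993939  0.15935228]
collars top z.081 stick [[ 0.44357396 -0.08928081  0.08      ]] file [[ 0.43817575 -0.16702018  0.08      ]]
near [307.53185296 228.54179317] [390.02120718 231.69524529] 0.04 21 [[0.4152, -0.0548, 0.075], [0.403, -0.2686, 0.075]] -93.27823885151057
left [304.57203947 211.34619738] [306.03916399 227.40506308] 0.13 13 [[0.4605, -0.0482, 0.075], [0.4183, -0.051, 0.075]] -176.27769748177317
s near [279.18204702 277.67673437] [296.99336084 360.10947139] 0.04 25 [[0.4174, -0.0877, 0.075], [0.4026, -0.2647, 0.075]] -94.77960286375048
s end [301.33408257 365.9088648 ] [328.65545088 360.2902397 ] 0.1 25 [[0.407, -0.2771, 0.075], [0.4571, -0.2807, 0.075]] -4.072882053868036
```

```bash
cat >> h.py <<'E'
def Rdown(yawdeg,tilt=0):
    """tool down, tool x at yaw"""
    c,s=np.cos(np.radians(yawdeg)),np.sin(np.radians(yawdeg))
    return np.array([[c,s,0],[s,-c,0],[0,0,-1]])
def rel(pos,Rt):
    s=bot.get_state(); R0=R.from_rotvec(s['tcp_rot']).as_matrix()
    d=R0.T@(np.array(pos)-s['position'])*1e3; a=np.degrees(R.from_matrix(R0.T@Rt).as_rotvec())
    print('t=%.2f'%s['time'],'row',d.round(1).tolist(),a.round(2).tolist(),'F',s['ft_force'].round(1),'w %.4f'%s['width']); return d,a
E
python3 - <<'E'
from h import *
p=l2w([[0,-.405,.187]])[0]; print(p)
Rt=Rdown(-88.35)
s=bot.get_state(); 
rel([.25,.35,.33],Rt)
rel([p[0],p[1],.33],Rt)
E
```

```text
[ 0.60416155 -0.33773207  0.187     ]
t=0.10 row [133.1, 140.7, -99.3] [0.08, -0.06, 70.82] F [-0.1 -0.1  0.2] w 0.0854
t=0.10 row [677.9, 689.8, -98.3] [0.08, -0.06, 70.82] F [-0.1 -0.1  0.2] w 0.0854
```

Request:
{"name": "jog_arm", "arguments": {
  "series": [
    [0, 0, -80, 0, 0, 0, 0],
    [30, 30, -98, 0, 0, 7, 0],
    [678, 690, -98, 0, 0, 70.8, 0],
    [678, 690, -98, 0, 0, 70.8, 0],
    [678, 690, -98, 0, 0, 70.8, 0],
    [678, 690, -98, 0, 0, 70.8, 0],
    [678, 690, -98, 0, 0, 70.8, 0],
    [678, 690, -98, 0, 0, 70.8, 0],
    [678, 690, -98, 0, 0, 70.8, 0],
    [678, 690, -98, 0, 0, 70.8, 0],
    [678, 690, -98, 0, 0, 70.8, 0],
    [678, 690, -98, 0, 0, 70.8, 0]
  ]
}}

```text
time: 1.1
position: [0.366, 0.1285, 0.3166]
tcp_rot: [2.247, -2.194, 0.001]
ft_force: [1.8, 0.8, -0.7]
width: -0.0003
```

```bash
python3 - <<'E'
from h import *
rel([.6042,-.338,.33],Rdown(-88.35)); print(bot.get_state()['q'].round(3),bot.get_state()['position'])
E
```

```text
t=1.10 row [472.1, -227.1, -12.9] [0.02, -0.07, -0.29] F [ 1.8  0.8 -0.7] w -0.0003
[ 7.480e-01 -8.600e-02 -5.700e-02  1.000e-03 -1.601e+00 -7.240e-01] [0.36598816 0.12854432 0.3165786 ]
```

Request:
{"name": "jog_arm", "arguments": {
  "series": [
    [472, -227, -13, 0, 0, 0, 0],
    [472, -227, -13, 0, 0, 0, 0],
    [472, -227, -13, 0, 0, 0, 0],
    [472, -227, -13, 0, 0, 0, 0],
    [472, -227, -13, 0, 0, 0, 0],
    [472, -227, -13, 0, 0, 0, 0],
    [472, -227, -13, 0, 0, 0, 0],
    [472, -227, -13, 0, 0, 0, 0],
    [472, -227, -13, 0, 0, 0, 0],
    [472, -227, -13, 0, 0, 0, 0],
    [472, -227, -13, 0, 0, 0, 0],
    [472, -227, -13, 0, 0, 0, 0]
  ]
}}

```text
time: 2.1
position: [0.5927, -0.3169, 0.3289]
tcp_rot: [2.247, -2.194, -0.0]
ft_force: [1.8, 1.4, 1.7]
width: -0.0002
```

```bash
python3 - <<'E'
from h import *
rel([.6042,-.338,.187],Rdown(-88.35)); print(bot.get_state()['q'].round(3),bot.get_state()['position'])
E
```

```text
t=2.10 row [21.2, -11.1, 141.9] [0.06, -0.04, -0.3] F [1.8 1.4 1.7] w -0.0002
[-2.590e-01  5.340e-01  7.710e-01  1.000e-03 -1.809e+00  2.830e-01] [ 0.59269469 -0.31692859  0.32885692]
```

Request:
{"name": "jog_arm", "arguments": {
  "series": [
    [21, -11, 10, 0, 0, -0.3, 0],
    [21, -11, 50, 0, 0, -0.3, 0],
    [21, -11, 90, 0, 0, -0.3, 0],
    [21, -11, 125, 0, 0, -0.3, 0],
    [21, -11, 142, 0, 0, -0.3, 0],
    [21, -11, 142, 0, 0, -0.3, 0],
    [21, -11, 142, 0, 0, -0.3, 0]
  ]
}}

```text
time: 2.68
position: [0.6036, -0.3378, 0.1862]
tcp_rot: [2.251, -2.187, -0.003]
ft_force: [0.4, 0.1, 1.0]
width: 0.0002
```

```bash
python3 - <<'E'
from h import *
rel(l2w([[0,-.3695-.011,.187]])[0],Rdown(-88.35))
for n in('top','side'): cv2.imwrite(f'pics/{n}1.png',vision.capture(n)[:,:,::-1])
crop('pics/top1.png','pics/t1.png',300,110,140,100,5)
crop('pics/side1.png','pics/s1.png',330,200,140,180,3.3)
print(proj('top',[bot.get_state()['position']]))
E
```

```text
t=2.68 row [-24.5, -0.6, -0.8] [0.2, -0.03, 0.01] F [0.4 0.1 1. ] w 0.0002
[[424.20290944 144.21290828]]
```

View pics/t1.png

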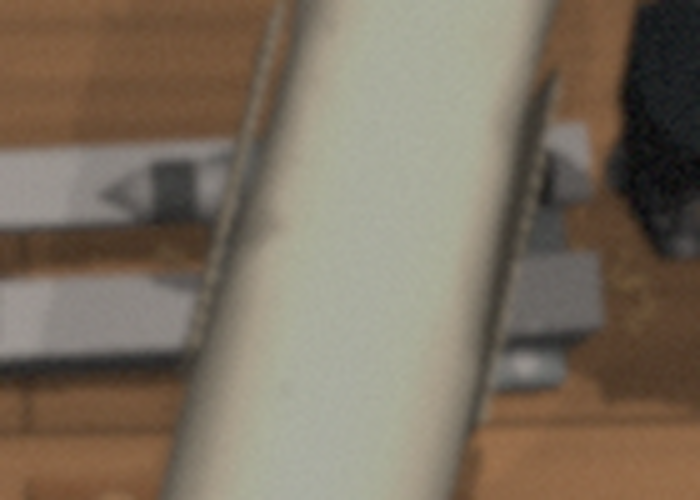

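View pics/s1.png

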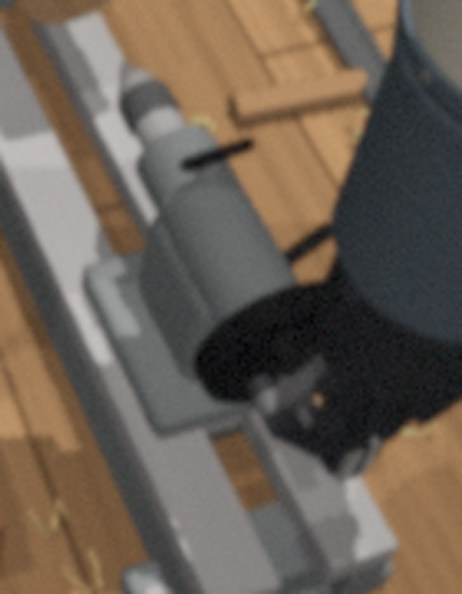

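Request:
{"name": "jog_arm", "arguments": {
  "series": [
    [-10, -0.6, -1, 0, 0, 0, 0],
    [-18, -0.6, -1, 0, 0, 0, 0],
    [-21, -0.6, -1, 0, 0, 0, 0],
    [-23, -0.6, -1, 0, 0, 0, 0],
    [-25, -0.6, -1, 0, 0, 0, 0],
    [-27, -0.6, -1, 0, 0, 0, 0],
    [-30, -0.6, -1, 0, 0, 0, 0],
    [-34, -0.6, -1, 0, 0, 0, 0],
    [-38, -0.6, -1, 0, 0, 0, 0],
    [-42, -0.6, -1, 0, 0, 0, 0],
    [-46, -0.6, -1, 0, 0, 0, 0],
    [-50, -0.6, -1, 0, 0, 0, 0]
  ]
}}

```text
time: 3.78
position: [0.6037, -0.2913, 0.1905]
tcp_rot: [2.249, -2.188, 0.01]
ft_force: [0.0, -8.9, -2.0]
width: 0.0001
```

```bash
python3 - <<'E'
from h import *
s=bot.get_state();print(s['ft_force'],s['torque'],w2l(s['position'])*1e3)
cv2.imwrite('pics/top2.png',vision.capture('top')[:,:,::-1])
crop('pics/top2.png','pics/t2.png',270,110,140,100,5)
E
```

```text
[ 0.03472503 -8.87713629 -1.95771884] [-3.14323974 -0.07365733 -0.03909388] [[   0.85443726 -358.56749167  190.52873799]]
```

View pics/t2.png

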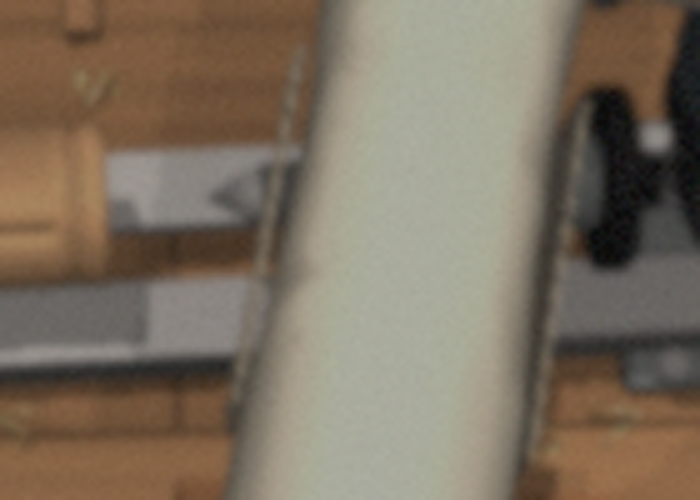

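Request:
{"name": "jog_arm", "arguments": {
  "series": [
    [-5, -0.5, 2, 0, 0, 0, 0],
    [-9, -0.5, 3, 0, 0, 0, 0],
    [-13, -0.5, 3, 0, 0, 0, 0],
    [-17, -0.5, 3, 0, 0, 0, 0],
    [-21, -0.5, 3, 0, 0, 0, 0],
    [-25, -0.5, 3, 0, 0, 0, 0],
    [-29, -0.5, 3, 0, 0, 0, 0],
    [-33, -0.5, 3, 0, 0, 0, 0],
    [-37, -0.5, 3, 0, 0, 0, 0],
    [-40, -0.5, 3, 0, 0, 0, 0],
    [-43, -0.5, 3, 0, 0, 0, 0],
    [-45, -0.5, 3, 0, 0, 0, 0]
  ]
}}

```text
time: 4.83
position: [0.6037, -0.2498, 0.1905]
tcp_rot: [2.246, -2.188, 0.023]
ft_force: [0.1, -11.5, 6.7]
width: -0.0001
```

```bash
python3 - <<'E'
from h import *
s=bot.get_state();print(s['ft_force'],s['torque'],w2l(s['position'])*1e3)
for n in('top','side'): cv2.imwrite(f'pics/{n}3.png',vision.capture(n)[:,:,::-1])
crop('pics/top3.png','pics/t3.png',270,110,140,100,5)
crop('pics/side3.png','pics/s3.png',330,150,100,100,5)
E
```

```text
[  0.09859133 -11.46490698   6.66684111] [-4.08323412 -0.12972021 -0.07566613] [[   2.08408987 -317.0427258   190.47228774]]
```

View pics/s3.png

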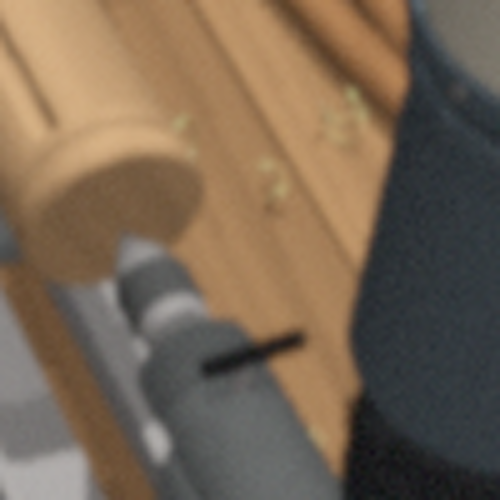

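Request:
{"name": "jog_arm", "arguments": {
  "series": [
    [-4, 0.5, 0, 0, 0, 0, 0],
    [-5, 0.5, 0, 0, 0, 0, 0],
    [-6, 0.5, 0, 0, 0, 0, 0],
    [-7, 0.5, 0, 0, 0, 0, 0],
    [-8, 0.5, 0, 0, 0, 0, 0],
    [-9, 0.5, 0, 0, 0, 0, 0],
    [-10, 0.5, 0, 0, 0, 0, 0],
    [-11, 0.5, 0, 0, 0, 0, 0],
    [-12, 0.5, 0, 0, 0, 0, 0],
    [-13, 0.5, 0, 0, 0, 0, 0]
  ]
}}

```text
time: 5.77
position: [0.6025, -0.2395, 0.1907]
tcp_rot: [2.242, -2.187, 0.028]
ft_force: [0.6, -10.9, -3.3]
width: 0.0
```

```bash
python3 - <<'E'
from h import *
s=bot.get_state();print(s['ft_force'],s['torque'],w2l(s['position'])*1e3)
for n in('top','side'): cv2.imwrite(f'pics/{n}4.png',vision.capture(n)[:,:,::-1])
crop('pics/top4.png','pics/t4.png',270,110,140,100,5)
crop('pics/side4.png','pics/s4.png',330,150,100,100,5)
E
```

```text
[  0.61466659 -10.8740022   -3.31534854] [-3.85518628 -0.16748402 -0.02758636] [[   1.19064234 -306.72993454  190.73979467]]
```

View pics/s4.png

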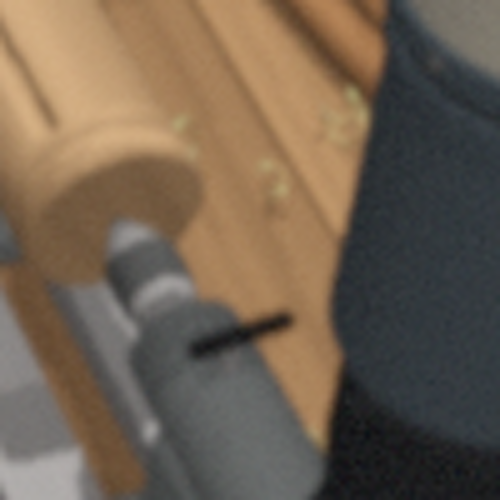

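View pics/t4.png

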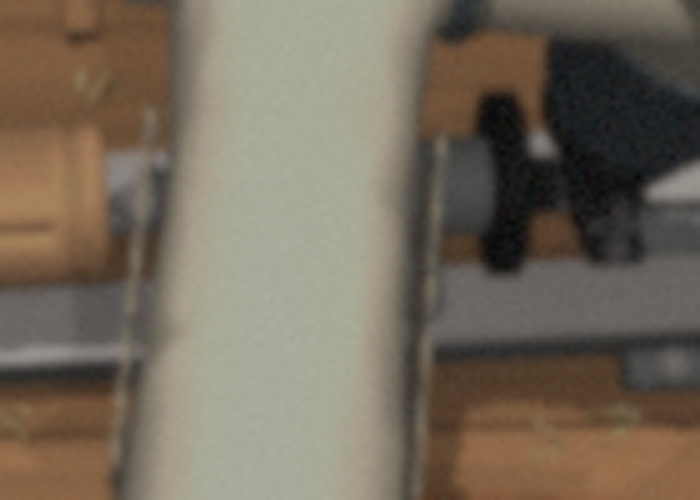

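Request:
{"name": "jog_arm", "arguments": {
  "series": [
    [-4.5, 0.5, 0, 0, 0, 0, 0],
    [-5.2, 0.5, 0, 0, 0, 0, 0],
    [-5.9, 0.5, 0, 0, 0, 0, 0],
    [-6.6, 0.5, 0, 0, 0, 0, 0],
    [-7.3, 0.5, 0, 0, 0, 0, 0],
    [-8, 0.5, 0, 0, 0, 0, 0],
    [-8, 0.5, 0, 0, 0, 0, 0]
  ]
}}

```text
time: 6.45
position: [0.6014, -0.2393, 0.1911]
tcp_rot: [2.232, -2.184, 0.04]
ft_force: [2.8, -24.8, -7.0]
width: -0.0001
```

```bash
python3 - <<'E'
from h import *
s=bot.get_state();print(s['ft_force'],s['torque'],w2l(s['position'])*1e3)
E
```

```text
[  2.78643187 -24.77067787  -6.97361319] [-8.51103959 -1.11765862 -0.04300767] [[ 1.13735522e-01 -3.06522469e+02  1.91067848e+02]]
```

Request:
{"name": "jog_arm", "arguments": {
  "series": [
    [10, 0, 0, 0, 0, 0, 0],
    [35, 0, -3, 0, 0, 0, 0],
    [45, 0, -40, 0, 0, 0, 0],
    [45, 0, -80, 0, 0, 0, 0],
    [45, 0, -120, 0, 0, 0, 0],
    [45, 0, -130, 0, 0, 0, 0]
  ]
}}

```text
time: 6.95
position: [0.6024, -0.2818, 0.3301]
tcp_rot: [2.232, -2.188, 0.056]
ft_force: [0.3, 0.3, 1.4]
width: -0.0001
```

```bash
python3 - <<'E'
from h import *
s=bot.get_state();print(s['position'])
rel([.4443,-.0902,.30],Rdown(-94))
rel([.4443,-.0902,.25],Rdown(-94))
E
```

```text
[ 0.60235209 -0.28182862  0.33013297]
t=6.95 row [-195.7, 154.6, 20.8] [-0.93, -2.04, 5.14] F [0.3 0.3 1.4] w -0.0001
t=6.95 row [-197.5, 155.3, 70.8] [-0.93, -2.04, 5.14] F [0.3 0.3 1.4] w -0.0001
```

Request:
{"name": "jog_arm", "arguments": {
  "series": [
    [-196, 154.6, 21, -0.9, -2, 5.1, 60],
    [-196, 154.6, 21, -0.9, -2, 5.1, 60],
    [-196, 154.6, 21, -0.9, -2, 5.1, 60],
    [-196, 154.6, 21, -0.9, -2, 5.1, 60],
    [-196, 154.6, 21, -0.9, -2, 5.1, 60],
    [-196, 154.6, 21, -0.9, -2, 5.1, 60],
    [-197.5, 155.3, 71, -0.9, -2, 5.1, 60],
    [-197.5, 155.3, 71, -0.9, -2, 5.1, 60],
    [-197.5, 155.3, 71, -0.9, -2, 5.1, 60]
  ]
}}

```text
time: 7.7
position: [0.4424, -0.09, 0.2476]
tcp_rot: [2.141, -2.293, -0.005]
ft_force: [-0.4, -0.3, 1.0]
width: 0.051
```

```bash
python3 - <<'E'
from h import *
s=bot.get_state();print(s['position'])
for n in('top','side'): cv2.imwrite(f'pics/{n}5.png',vision.capture(n)[:,:,::-1])
rel([.4443,-.0902,.1035],Rdown(-94))
crop('pics/side5.png','pics/s5.png',240,200,150,200,3)
crop('pics/top5.png','pics/t5.png',200,110,180,130,4)
print(proj('side',[[.4443,-.0902,.1625],[.4443,-.0902,.081],s['position']]))
E
```

```text
[ 0.44239962 -0.08996701  0.24764159]
t=7.80 row [-0.9, 1.3, 147.5] [-0.08, -0.09, -0.0] F [ 0.5 -0.4 -0.3] w 0.0511
[[292.28069269 250.24186864]
 [292.17179582 273.95544762]
 [291.34645342 221.89716799]]
```

View pics/s5.png

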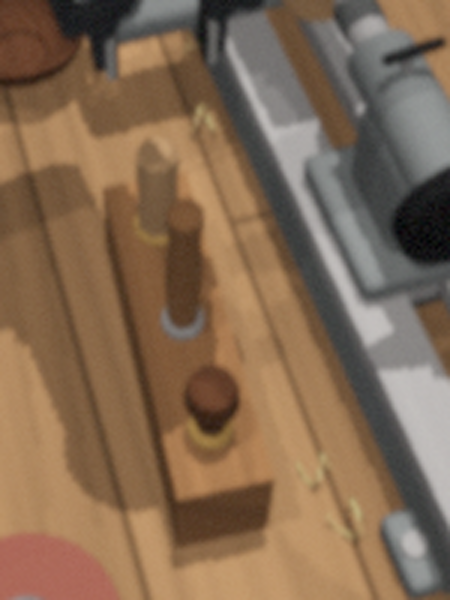

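View pics/t5.png

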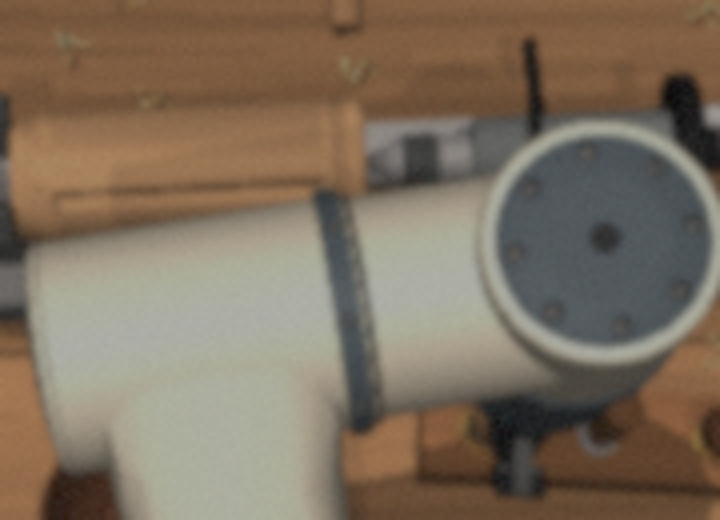

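Request:
{"name": "jog_arm", "arguments": {
  "series": [
    [-1, 1.5, 35, 0, 0, 0, 60],
    [-1, 1.5, 65, 0, 0, 0, 60],
    [-1, 1.5, 85, 0, 0, 0, 60],
    [-1, 1.5, 105, 0, 0, 0, 60],
    [-1, 1.5, 125, 0, 0, 0, 60],
    [-1, 1.5, 140, 0, 0, 0, 60],
    [-1, 1.5, 147, 0, 0, 0, 60],
    [-1, 1.5, 147, 0, 0, 0, 60],
    [-1, 1.5, 147, 0, 0, 0, 60]
  ]
}}

```text
time: 8.55
position: [0.4456, -0.0906, 0.1052]
tcp_rot: [-2.142, 2.298, -0.006]
ft_force: [0.1, -0.5, 0.1]
width: 0.0513
```

```bash
python3 - <<'E'
from h import *
s=bot.get_state();print(s['position'])
for n in('side',): cv2.imwrite(f'pics/{n}6.png',vision.capture(n)[:,:,::-1])
rel([.4443,-.0902,.1035],Rdown(-94))
crop('pics/side6.png','pics/s6.png',240,200,150,130,5)
E
```

```text
[ 0.44561824 -0.0906036   0.10524427]
t=8.60 row [-0.2, 1.4, 2.0] [-0.22, -0.1, -0.02] F [1.  0.1 0.4] w 0.0512
```

View pics/s6.png

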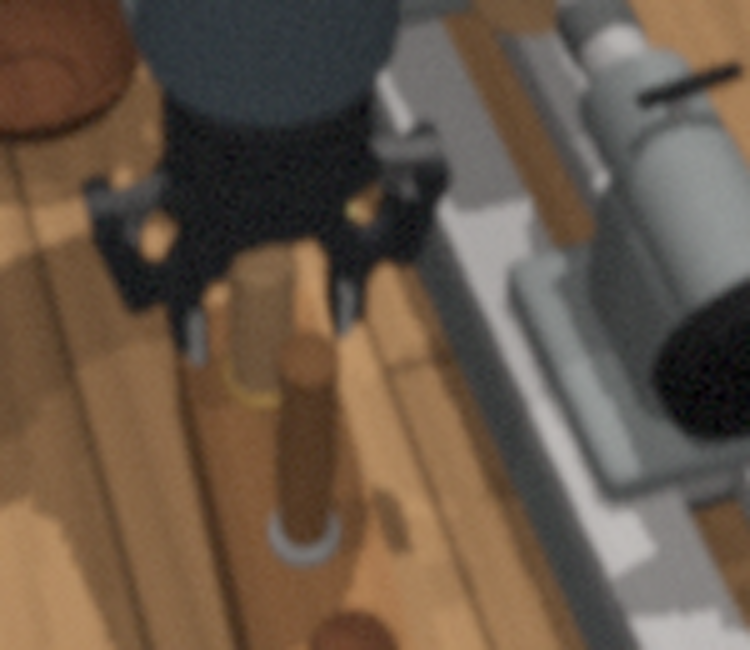

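Request:
{"name": "jog_arm", "arguments": {
  "series": [
    [0, 0.5, 1, 0, 0, 0, 40],
    [0, 0.5, 1, 0, 0, 0, 20],
    [0, 0.5, 1, 0, 0, 0, 0],
    [0, 0.5, 1, 0, 0, 0, 0],
    [0, 0.5, 1, 0, 0, 0, 0],
    [0, 0.5, 1, 0, 0, 0, 0],
    [0, 0.5, 1, 0, 0, 0, 0],
    [0, 0.5, 1, 0, 0, 0, 0],
    [0, 0.5, 1, 0, 0, 0, 0]
  ],
  "newtons": 70
}}

```text
time: 9.35
position: [0.4462, -0.0905, 0.1058]
tcp_rot: [-2.141, 2.295, -0.01]
ft_force: [-0.5, 1.3, 6.1]
width: 0.025
```

```bash
python3 - <<'E'
from h import *
s=bot.get_state();print(s['position'],s['ft_force'],s['torque'],s['width'])
for n in('side',): cv2.imwrite(f'pics/{n}7.png',vision.capture(n)[:,:,::-1])
crop('pics/side7.png','pics/s7.png',240,200,150,130,5)
E
```

```text
[ 0.44616954 -0.09045785  0.10584198] [-0.53915292  1.25543346  6.09872352] [0.16201366 0.31467151 0.01668318] 0.024976237655380214
```

View pics/s7.png

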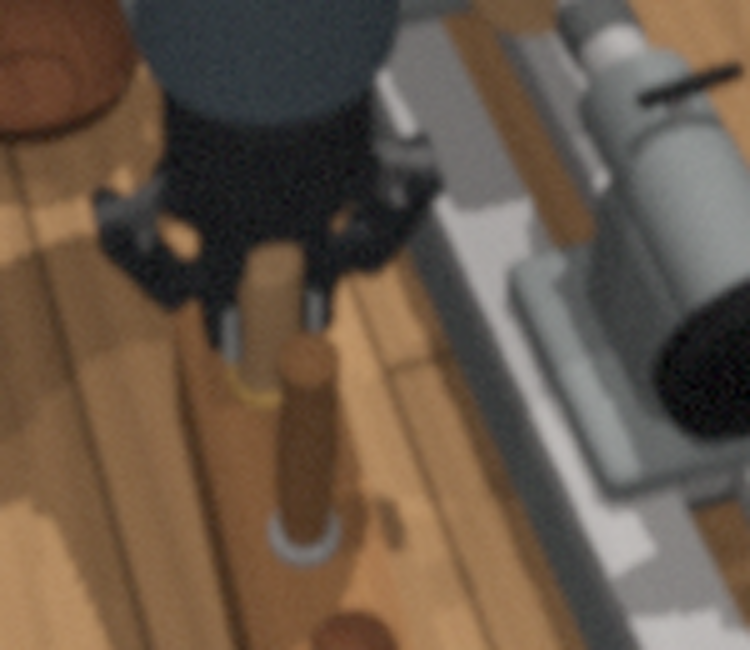

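```bash
cat >> h.py <<'E'
TH=np.radians(34.3); NL=88.3e-3
def Rtilt(th=None):
    th=TH if th is None else th; c,s=np.cos(th),np.sin(th)
    return RL@np.array([[0,-c,s],[-1,0,0],[0,-s,-c]])
def tcp_for(y,h,th=None):
    th=TH if th is None else th; n=np.array([-np.sin(th),0,np.cos(th)])
    return l2w(np.array([0,y,.195])+n*(.034+h+NL))[0]
E
python3 - <<'E'
from h import *
def cyl(n,uv,r=.0395):
    c,d=ray(n,uv); c=w2l(c)[0]-[0,0,.195]; d=d[0]@RL
    a=d[0]**2+d[2]**2;b=2*(c[0]*d[0]+c[2]*d[2]);e=c[0]**2+c[2]**2-r*r
    t=(-b-np.sqrt(b*b-4*a*e))/2/a; p=c+t*d; return p*1e3,np.degrees(np.arctan2(-p[0],p[2]))
for n,f,p in(('top',lambda u,v:(190+u/5.7,125+v/5.7),[(133,190),(515,172)]),('side',lambda u,v:(295+u/6,110+v/6),[(112,108),(278,388)])):
    for q in p: print(n,cyl(n,[f(*q)]))
print(Rtilt())
rel([.4462,-.0905,.19],R.from_rotvec(bot.get_state()['tcp_rot']).as_matrix())
for y in (.099,-.05):
  for h in(.05,.03,0): print(y,h,tcp_for(y,h))
E
```

```text
top (array([-19.15689412, 104.36387738,  34.54364497]), np.float64(29.011467468817102))
top (array([-19.2039835 , -53.75164667,  34.51748858]), np.float64(29.08960178556044))
side (array([-20.54345535, 103.58169406,  33.73746348]), np.float64(31.33811948303385))
side (array([-17.77470952, -52.83054727,  35.27477429]), np.float64(26.743212130887116))
[[ 0.02879395 -0.82575577  0.56329239]
 [-0.99958537 -0.02378663  0.01622614]
 [ 0.         -0.56352605 -0.82609829]]
t=9.40 row [0.2, -0.6, -84.2] [0.0, 0.0, 0.0] F [0.3 0.7 4.9] w 0.0251
0.099 0.05 [0.49259412 0.16326319 0.33733674]
0.099 0.03 [0.50385997 0.16358771 0.32081477]
0.099 0 [0.52075874 0.16407449 0.29603182]
-0.05 0.05 [0.49688442 0.01432497 0.33733674]
-0.05 0.03 [0.50815027 0.01464949 0.32081477]
-0.05 0 [0.52504904 0.01513627 0.29603182]
```

Request:
{"name": "jog_arm", "arguments": {
  "series": [
    [0, 0, -10, 0, 0, 0, 0],
    [0, 0, -30, 0, 0, 0, 0],
    [0, 0, -60, 0, 0, 0, 0],
    [0, 0, -95, 0, 0, 0, 0],
    [0, 0, -130, 0, 0, 0, 0],
    [0, 0, -165, 0, 0, 0, 0],
    [0, 0, -200, 0, 0, 0, 0],
    [0, 0, -240, 0, 0, 0, 0],
    [0, 0, -250, 0, 0, 0, 0],
    [0, 0, -250, 0, 0, 0, 0]
  ]
}}

```text
time: 10.23
position: [0.4457, -0.09, 0.3595]
tcp_rot: [-2.137, 2.291, -0.017]
ft_force: [0.9, 0.2, -2.3]
width: 0.0251
```

```bash
python3 - <<'E'
from h import *
s=bot.get_state();print(s['position'],s['ft_force'],s['torque'],s['width'],s['q'].round(3))
for n in('side','top'): cv2.imwrite(f'pics/{n}8.png',vision.capture(n)[:,:,::-1])
crop('pics/side8.png','pics/s8.png',230,150,130,180,3.3)
rel(tcp_for(.099,.05),Rtilt())
nose=s['position']+R.from_rotvec(s['tcp_rot']).as_matrix()[:,2]*NL
print(nose,proj('side',[nose]),proj('top',[nose]))
E
```

```text
[ 0.44568845 -0.089991    0.35950283] [ 0.93902123  0.24341033 -2.2705509 ] [ 0.05068374  0.04964669 -0.01321911] 0.025079414171155598 [ 0.151  0.048  0.18   0.004 -1.689 -0.22 ]
t=10.33 row [-255.5, -30.5, 17.8] [33.94, -1.76, -5.43] F [-0.4  0.4 -1.1] w 0.0252
[ 0.44688376 -0.09018413  0.27121113] [[293.8758237  212.77978285]] [[327.29731573 205.59466329]]
```

View pics/s8.png

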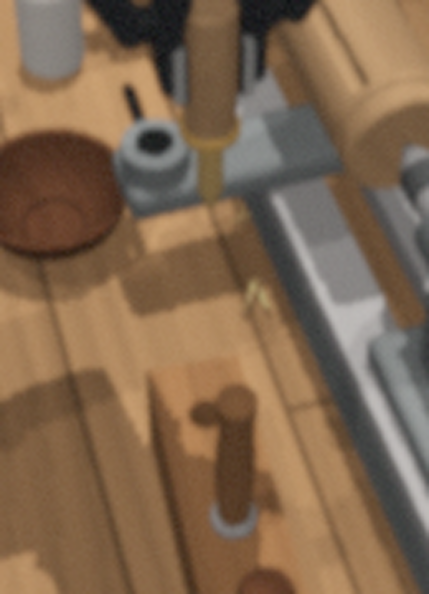

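Request:
{"name": "jog_arm", "arguments": {
  "series": [
    [-255.5, -30.5, 18, 33.9, -1.8, -5.4, 0],
    [-255.5, -30.5, 18, 33.9, -1.8, -5.4, 0],
    [-255.5, -30.5, 18, 33.9, -1.8, -5.4, 0],
    [-255.5, -30.5, 18, 33.9, -1.8, -5.4, 0],
    [-255.5, -30.5, 18, 33.9, -1.8, -5.4, 0],
    [-255.5, -30.5, 18, 33.9, -1.8, -5.4, 0],
    [-255.5, -30.5, 18, 33.9, -1.8, -5.4, 0],
    [-255.5, -30.5, 18, 33.9, -1.8, -5.4, 0],
    [-255.5, -30.5, 18, 33.9, -1.8, -5.4, 0],
    [-255.5, -30.5, 18, 33.9, -1.8, -5.4, 0]
  ]
}}

```text
time: 11.17
position: [0.4921, 0.1627, 0.3356]
tcp_rot: [-1.906, 1.852, -0.569]
ft_force: [-0.0, 0.5, -0.7]
width: 0.0253
```

```bash
python3 - <<'E'
from h import *
s=bot.get_state();print(s['position'],s['ft_force'],s['torque'],s['width'],s['q'].round(3))
for n in('side','top'): cv2.imwrite(f'pics/{n}9.png',vision.capture(n)[:,:,::-1])
crop('pics/side9.png','pics/s9.png',260,60,130,150,4)
crop('pics/top9.png','pics/t9.png',180,110,130,90,6)
rel(tcp_for(.099,.02),Rtilt())
nose=s['position']+R.from_rotvec(s['tcp_rot']).as_matrix()[:,2]*NL
print(nose,proj('side',[nose]),proj('top',[nose]))
E
```

```text
[0.49210551 0.16271694 0.33561426] [-0.00836779  0.54776004 -0.71902696] [-6.17977195e-02  1.89977351e+00  1.73646346e-03] 0.025306155888681865 [ 0.911 -0.207 -0.459  0.547 -0.986 -1.112]
t=11.27 row [-1.0, -0.5, 29.5] [0.08, -0.02, -0.09] F [ 0.7 -0.5 -0.2] w 0.0252
[0.54163542 0.16408122 0.26252652] [[302.91994572 119.51142782]] [[214.51352658 167.24102517]]
```

View pics/s9.png

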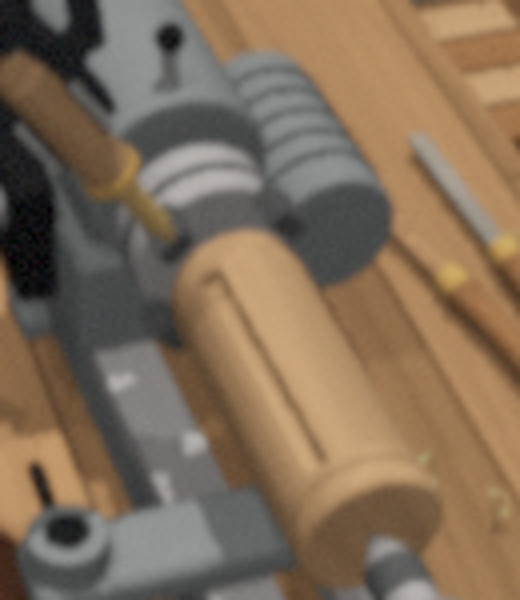

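View pics/t9.png

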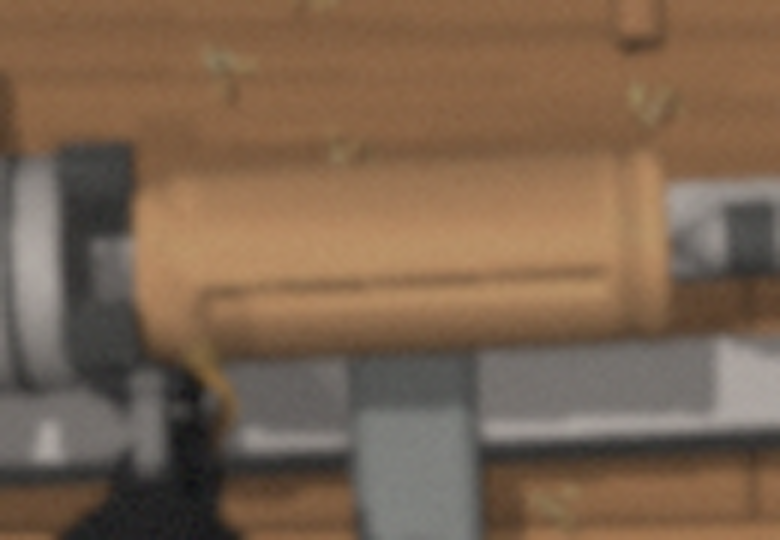

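```bash
python3 - <<'E'
from h import *
s=bot.get_state();Rm=R.from_rotvec(s['tcp_rot']).as_matrix()
for k in (NL,NL-.0575,NL-.0635,NL-.145): 
    p=s['position']+Rm[:,2]*k; print(round(k,4),proj('side',[p]).round(1),proj('top',[p]).round(1))
def up(f,o,x,y,w,h,s):
    i=cv2.imread(f)[y:y+h,x:x+w]; i=cv2.resize(i,None,fx=s,fy=s,interpolation=cv2.INTER_CUBIC); i=cv2.convertScaleAbs(i,alpha=1.6,beta=0); cv2.imwrite(o,i)
up('pics/top9.png','pics/t9b.png',190,150,60,45,12)
up('pics/side9.png','pics/s9b.png',255,60,70,70,8)
E
```

```text
0.0883 [[303.2 119.2]] [[214.6 166.9]]
0.0308 [[288.7 103.5]] [[212.4 176.7]]
0.0248 [[287.1 101.8]] [[212.2 177.8]]
-0.0567 [[264.   76.9]] [[208.6 193.5]]
```

View pics/t9b.png

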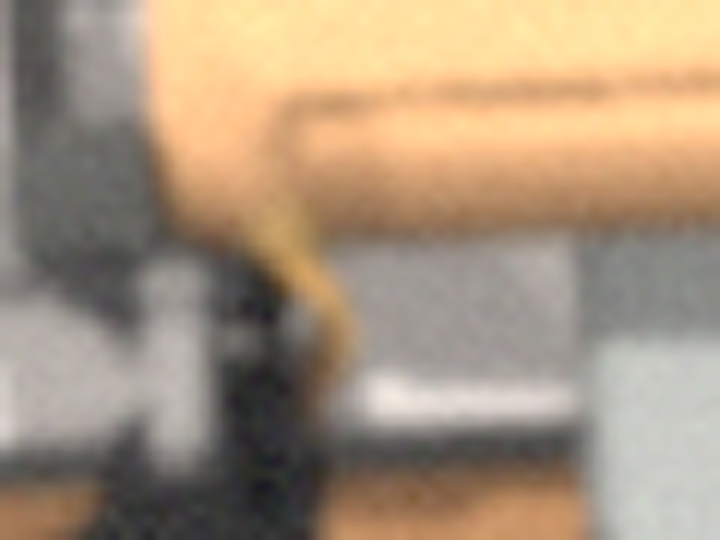

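View pics/s9b.png

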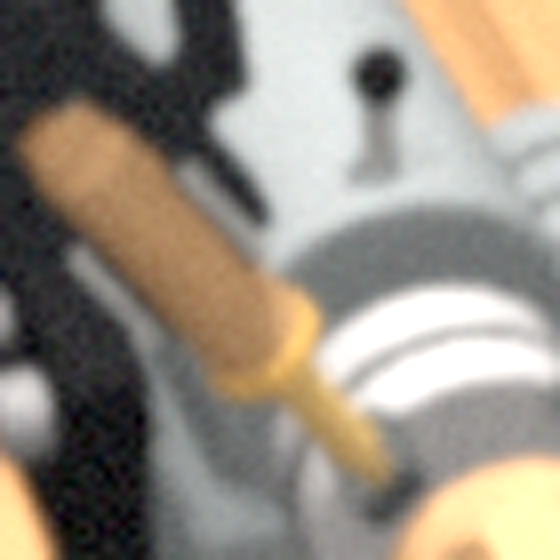

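Request:
{"name": "jog_arm", "arguments": {
  "series": [
    [-0.5, -0.5, 15, 0, 0, 0, 0],
    [-0.5, -0.5, 30, 0, 0, 0, 0],
    [-0.5, -0.5, 37, 0, 0, 0, 0],
    [-0.5, -0.5, 40, 0, 0, 0, 0],
    [-0.5, -0.5, 40, 0, 0, 0, 0]
  ]
}}

```text
time: 11.68
position: [0.5155, 0.1625, 0.3034]
tcp_rot: [-1.903, 1.854, -0.57]
ft_force: [0.7, 0.2, -0.7]
width: 0.0253
```

```bash
python3 - <<'E'
from h import *
s=bot.get_state();print(s['position'],s['ft_force'],s['torque'],s['width'])
for n in('side','top'): cv2.imwrite(f'pics/{n}10.png',vision.capture(n)[:,:,::-1])
crop('pics/side10.png','pics/s10.png',270,80,100,110,5)
crop('pics/top10.png','pics/t10.png',190,135,60,50,10)
rel(tcp_for(.099,.0),Rtilt())
Rm=R.from_rotvec(s['tcp_rot']).as_matrix()
nose=s['position']+Rm[:,2]*NL
print(nose,proj('side',[nose]),proj('top',[nose]))
E
```

```text
[0.51550446 0.16253366 0.30340147] [ 0.73559941  0.17134213 -0.6919232 ] [-0.04058511  1.87293364 -0.01635008] 0.025330421377900415
t=11.78 row [-0.7, 0.5, 10.1] [0.03, -0.01, -0.13] F [ 1.   0.6 -0.9] w 0.0250
[0.56509112 0.16379967 0.23035045] [[312.88410178 129.47602745]] [[216.29502312 160.3790119 ]]
```

View pics/s10.png

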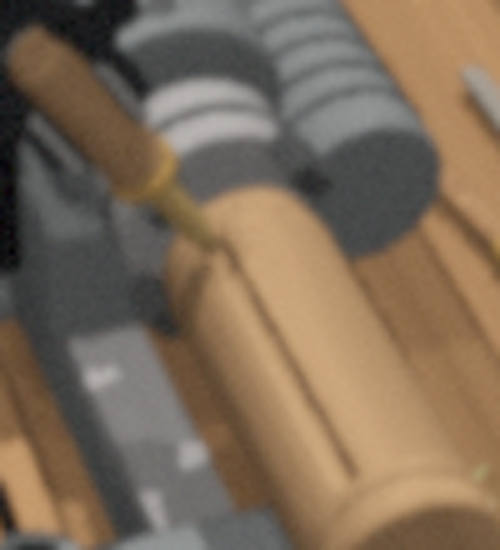

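View pics/t10.png

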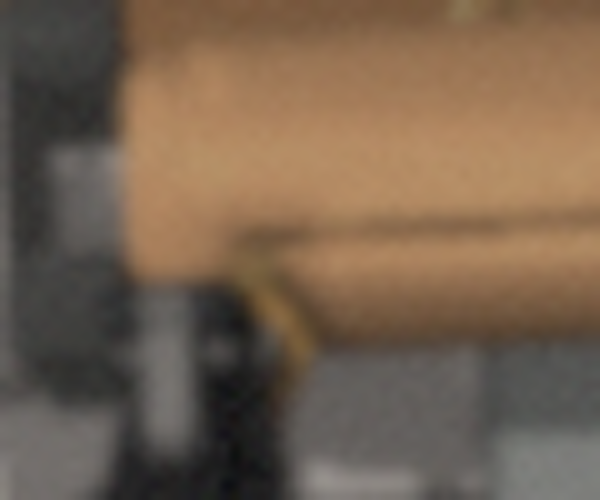

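Request:
{"name": "jog_arm", "arguments": {
  "series": [
    [2.5, 0.5, 1, 0, 0, 0, 0],
    [2.5, 0.5, 4, 0, 0, 0, 0],
    [2.5, 0.5, 6, 0, 0, 0, 0],
    [2.5, 0.5, 7, 0, 0, 0, 0],
    [2.5, 0.5, 7.5, 0, 0, 0, 0],
    [2.5, 0.5, 7.5, 0, 0, 0, 0]
  ]
}}

```text
time: 12.28
position: [0.5194, 0.1608, 0.298]
tcp_rot: [-1.902, 1.852, -0.57]
ft_force: [0.1, -0.8, -1.2]
width: 0.0253
```

```bash
cat >> h.py <<'E'
def fs():
    s=bot.get_state();Rm=R.from_rotvec(s['tcp_rot']).as_matrix(); n=s['position']+Rm[:,2]*NL; l=w2l(n)[0]-[0,0,.195]
    rad=np.hypot(l[0],l[2]);print('t=%.2f'%s['time'],'Ftool',(s['ft_force']@Rm).round(1),'nose y %.1f r %.1f ang %.2f'%(l[1]*1e3,rad*1e3,np.degrees(np.arctan2(-l[0],l[2]))),'w %.4f'%s['width']); 
    print('tq tool',(s['torque']@Rm).round(2))
E
python3 - <<'E'
from h import *
fs()
for n in('side','top'): cv2.imwrite(f'pics/{n}11.png',vision.capture(n)[:,:,::-1])
crop('pics/side11.png','pics/s11.png',280,90,80,80,7)
crop('pics/top11.png','pics/t11.png',190,135,60,50,10)
rel(tcp_for(.099,.0),Rtilt())
E
```

```text
t=12.28 Ftool [0.8 0.6 1. ] nose y 95.7 r 36.4 ang 34.50 w 0.0253
tq tool [-1.94  0.03  0.01]
t=12.38 row [-3.2, 0.0, 2.6] [0.03, -0.02, -0.12] F [ 0.3 -0.7 -1. ] w 0.0253
```

View pics/s11.png

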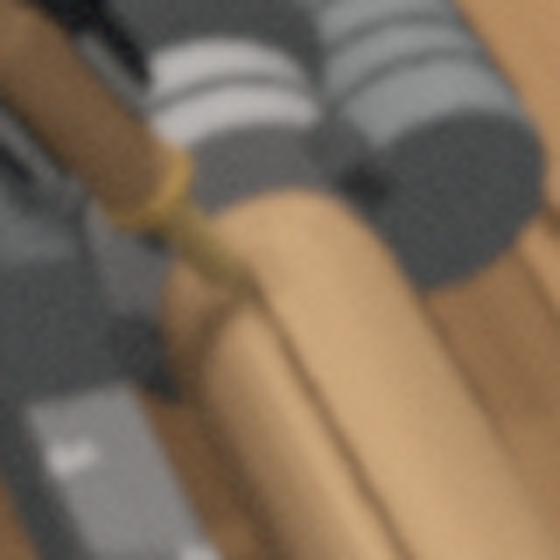

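View pics/t11.png

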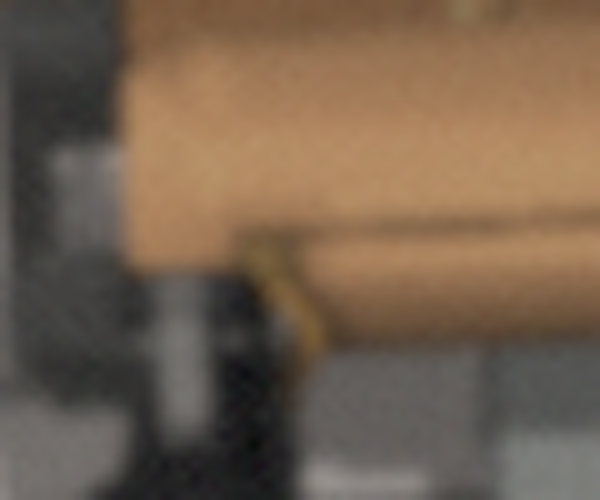

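Request:
{"name": "jog_arm", "arguments": {
  "series": [
    [0, 0, 1, 0, 0, 0, 0],
    [0, 0, 2, 0, 0, 0, 0],
    [0, 0, 3, 0, 0, 0, 0],
    [0, 0, 3.5, 0, 0, 0, 0],
    [0, 0, 3.5, 0, 0, 0, 0]
  ]
}}

```text
time: 12.8
position: [0.5214, 0.1609, 0.296]
tcp_rot: [-1.901, 1.852, -0.57]
ft_force: [-6.6, -0.0, 3.2]
width: 0.0249
```

```bash
python3 - <<'E'
from h import *
fs()
E
```

```text
t=12.80 Ftool [-0.2  3.6 -6.4] nose y 95.8 r 33.7 ang 33.60 w 0.0249
tq tool [-3.    0.05 -0.04]
```

Request:
{"name": "jog_arm", "arguments": {
  "series": [
    [0, 1, 1, 0, 0, 0, 0],
    [0, 1, 1, 0, 0, 0, 0],
    [0, 1, 1, 0, 0, 0, 0]
  ]
}}

```text
time: 13.05
position: [0.5213, 0.1609, 0.2958]
tcp_rot: [-1.899, 1.851, -0.57]
ft_force: [-6.6, -1.9, 4.9]
width: 0.0252
```

```bash
python3 - <<'E'
from h import *
fs()
E
```

```text
t=13.05 Ftool [ 1.7  2.7 -7.8] nose y 95.9 r 33.6 ang 33.64 w 0.0252
tq tool [-2.91  0.2  -0.03]
```

Request:
{"name": "jog_arm", "arguments": {
  "series": [
    [2, 1.2, 0.4, 0, 0, 0, 0],
    [4.5, 1.2, 0.4, 0, 0, 0, 0],
    [7, 1.2, 0.4, 0, 0, 0, 0],
    [9.5, 1.2, 0.4, 0, 0, 0, 0]
  ]
}}

```text
time: 13.38
position: [0.5211, 0.1518, 0.2957]
tcp_rot: [-1.898, 1.849, -0.57]
ft_force: [-3.5, 1.5, 2.8]
width: 0.0253
```

```bash
python3 - <<'E'
from h import *
fs()
rel(tcp_for(.0,.0),Rtilt())
E
```

```text
t=13.38 Ftool [-1.6  1.3 -4.3] nose y 87.0 r 33.7 ang 34.13 w 0.0253
tq tool [-1.92 -1.02  0.04]
t=13.38 row [86.8, -0.5, -0.5] [-0.2, 0.14, -0.18] F [-3.5  1.5  2.8] w 0.0253
```

Request:
{"name": "jog_arm", "arguments": {
  "series": [
    [2.9, 0.3, 0.4, 0, 0, 0, 0],
    [5.4, 0.3, 0.4, 0, 0, 0, 0],
    [7.9, 0.3, 0.4, 0, 0, 0, 0],
    [10.4, 0.3, 0.4, 0, 0, 0, 0],
    [12.9, 0.3, 0.4, 0, 0, 0, 0],
    [15.4, 0.3, 0.4, 0, 0, 0, 0],
    [17.9, 0.3, 0.4, 0, 0, 0, 0],
    [20.4, 0.3, 0.4, 0, 0, 0, 0]
  ]
}}

```text
time: 14.05
position: [0.5218, 0.1315, 0.2956]
tcp_rot: [-1.898, 1.848, -0.57]
ft_force: [-4.2, 2.7, 4.7]
width: 0.0251
```

```bash
python3 - <<'E'
from h import *
fs()
rel(tcp_for(.0,.0),Rtilt())
E
```

```text
t=14.05 Ftool [-2.9  0.8 -6.2] nose y 66.7 r 33.6 ang 33.87 w 0.0251
tq tool [-1.9  -1.33  0.  ]
t=14.05 row [66.4, -0.3, -0.6] [-0.25, 0.18, -0.19] F [-4.2  2.7  4.7] w 0.0251
```

Request:
{"name": "jog_arm", "arguments": {
  "series": [
    [2.9, 0.1, 0.2, 0, 0, 0, 0],
    [5.4, 0.1, 0.2, 0, 0, 0, 0],
    [7.9, 0.1, 0.2, 0, 0, 0, 0],
    [10.4, 0.1, 0.2, 0, 0, 0, 0],
    [12.9, 0.1, 0.2, 0, 0, 0, 0],
    [15.4, 0, 0.2, 0, 0, 0, 0],
    [17.9, 0, 0.2, 0, 0, 0, 0],
    [20.4, 0, 0.2, 0, 0, 0, 0],
    [22.9, 0, 0.2, 0, 0, 0, 0],
    [25.4, 0, 0.2, 0, 0, 0, 0]
  ]
}}

```text
time: 14.88
position: [0.5228, 0.106, 0.2957]
tcp_rot: [-1.897, 1.847, -0.57]
ft_force: [-3.8, 2.8, 5.9]
width: 0.0249
```

```bash
python3 - <<'E'
from h import *
fs()
rel(tcp_for(.0,.0),Rtilt())
E
```

```text
t=14.88 Ftool [-2.9 -0.2 -7. ] nose y 41.3 r 33.5 ang 33.35 w 0.0249
tq tool [-1.86 -1.36 -0.03]
t=14.88 row [40.9, -0.0, -0.6] [-0.28, 0.21, -0.2] F [-3.8  2.8  5.9] w 0.0249
```

Request:
{"name": "jog_arm", "arguments": {
  "series": [
    [2.9, -0.2, 0, 0, 0, 0, 0],
    [5.4, -0.2, 0, 0, 0, 0, 0],
    [7.9, -0.2, 0, 0, 0, 0, 0],
    [10.4, -0.3, 0, 0, 0, 0, 0],
    [12.9, -0.3, 0, 0, 0, 0, 0],
    [15.4, -0.3, 0, 0, 0, 0, 0],
    [17.9, -0.4, 0, 0, 0, 0, 0],
    [20.4, -0.4, 0, 0, 0, 0, 0],
    [22.9, -0.4, 0, 0, 0, 0, 0],
    [25.4, -0.5, 0, 0, 0, 0, 0]
  ]
}}

```text
time: 15.72
position: [0.5239, 0.0805, 0.296]
tcp_rot: [-1.897, 1.847, -0.57]
ft_force: [-5.0, 2.3, 5.4]
width: 0.0249
```

```bash
python3 - <<'E'
from h import *
fs()
rel(tcp_for(.0,.0),Rtilt())
E
```

```text
t=15.72 Ftool [-2.5  1.  -7.2] nose y 15.7 r 33.5 ang 32.51 w 0.0249
tq tool [-1.93 -1.33  0.02]
t=15.72 row [15.3, 0.5, -0.5] [-0.29, 0.22, -0.2] F [-5.   2.3  5.4] w 0.0249
```

Request:
{"name": "jog_arm", "arguments": {
  "series": [
    [2.9, 0, -0.3, 0, 0, 0, 0],
    [5.4, 0, -0.3, 0, 0, 0, 0],
    [7.9, 0, -0.3, 0, 0, 0, 0],
    [10.4, 0, -0.3, 0, 0, 0, 0],
    [12.9, 0, -0.3, 0, 0, 0, 0],
    [15.4, -0.1, -0.3, 0, 0, 0, 0],
    [17.9, -0.1, -0.3, 0, 0, 0, 0],
    [20.4, -0.1, -0.3, 0, 0, 0, 0],
    [22.9, -0.1, -0.3, 0, 0, 0, 0],
    [25.4, -0.1, -0.3, 0, 0, 0, 0]
  ]
}}

```text
time: 16.55
position: [0.5245, 0.0547, 0.296]
tcp_rot: [-1.897, 1.848, -0.57]
ft_force: [-1.7, 2.4, 2.5]
width: 0.0251
```

```bash
python3 - <<'E'
from h import *
fs()
rel(tcp_for(.0,.0),Rtilt())
E
```

```text
t=16.55 Ftool [-2.4 -0.  -2.9] nose y -10.1 r 33.7 ang 32.81 w 0.0251
tq tool [-1.92 -0.88  0.01]
t=16.55 row [-10.4, 0.5, -0.3] [-0.27, 0.21, -0.2] F [-1.7  2.4  2.5] w 0.0251
```

Request:
{"name": "jog_arm", "arguments": {
  "series": [
    [2.9, -0.1, 0.1, 0, 0, 0, 0],
    [5.4, -0.1, 0.1, 0, 0, 0, 0],
    [7.9, -0.1, 0.1, 0, 0, 0, 0],
    [10.4, -0.1, 0.1, 0, 0, 0, 0],
    [12.9, -0.1, 0.1, 0, 0, 0, 0],
    [15.4, -0.2, 0.1, 0, 0, 0, 0],
    [17.9, -0.2, 0.1, 0, 0, 0, 0],
    [20.4, -0.2, 0.1, 0, 0, 0, 0],
    [22.9, -0.2, 0.1, 0, 0, 0, 0],
    [25.4, -0.2, 0.1, 0, 0, 0, 0]
  ]
}}

```text
time: 17.38
position: [0.5254, 0.0292, 0.296]
tcp_rot: [-1.897, 1.848, -0.57]
ft_force: [-3.8, 1.5, 4.4]
width: 0.0249
```

```bash
python3 - <<'E'
from h import *
fs()
s=bot.get_state();Rm=R.from_rotvec(s['tcp_rot']).as_matrix()
print('predicted nose px',proj('top',[s['position']+Rm[:,2]*NL]),proj('side',[s['position']+Rm[:,2]*NL]))
E
```

```text
t=17.38 Ftool [-1.6  0.6 -5.8] nose y -35.7 r 33.5 ang 32.47 w 0.0249
tq tool [-1.87 -1.12  0.03]
predicted nose px [[272.70133999 155.6587913 ]] [[337.79399477 171.48455496]]
```

Request:
{"name": "jog_arm", "arguments": {
  "series": [
    [2.9, -0.1, 0, 0, 0, 0, 0],
    [5.4, -0.1, 0, 0, 0, 0, 0],
    [7.9, -0.1, 0, 0, 0, 0, 0],
    [10.4, -0.1, 0, 0, 0, 0, 0],
    [12.9, -0.1, 0, 0, 0, 0, 0],
    [15.4, -0.1, 0, 0, 0, 0, 0]
  ]
}}

```text
time: 17.88
position: [0.526, 0.0135, 0.296]
tcp_rot: [-1.897, 1.847, -0.57]
ft_force: [-3.9, 3.0, 4.7]
width: 0.0254
```

```bash
python3 - <<'E'
from h import *
fs()
E
```

```text
t=17.88 Ftool [-3.2  0.4 -6. ] nose y -51.3 r 33.5 ang 32.35 w 0.0254
tq tool [-1.91 -1.15 -0.03]
```

Request:
{"name": "jog_arm", "arguments": {
  "series": [
    [2.6, 0, 0, 0, 0, 0, 0]
  ]
}}

```text
time: 17.97
position: [0.5261, 0.0111, 0.296]
tcp_rot: [-1.896, 1.847, -0.569]
ft_force: [-3.8, 8.2, 3.4]
width: 0.0254
```

```bash
python3 - <<'E'
from h import *
fs()
E
```

```text
t=17.97 Ftool [-8.3  1.1 -4.8] nose y -53.6 r 33.5 ang 32.09 w 0.0254
tq tool [-2.61 -2.84 -0.02]
```

Request:
{"name": "jog_arm", "arguments": {
  "series": [
    [-0.5, 0, -3, 0, 0, 0, 0],
    [-1, 0, -15, 0, 0, 0, 0],
    [-1, 0, -40, 0, 0, 0, 0],
    [-1, 0, -70, 0, 0, 0, 0],
    [-1, 0, -90, 0, 0, 0, 0],
    [-1, 0, -90, 0, 0, 0, 0]
  ]
}}

```text
time: 18.47
position: [0.4743, 0.0095, 0.3738]
tcp_rot: [-1.893, 1.844, -0.572]
ft_force: [0.0, 0.4, 0.2]
width: 0.0249
```

```bash
python3 - <<'E'
from h import *
fs()
for n in('side','top'): cv2.imwrite(f'pics/{n}12.png',vision.capture(n)[:,:,::-1])
crop('pics/side12.png','pics/s12.png',270,70,120,130,4.5)
crop('pics/top12.png','pics/t12.png',180,110,160,90,4.5)
print(bot.get_state()['position'])
rel([.4455,-.0905,.345],Rdown(-94.3))
E
```

```text
t=18.47 Ftool [-0.4 -0.1 -0.1] nose y -53.7 r 126.9 ang 33.11 w 0.0249
tq tool [-1.86 -0.02 -0.03]
[0.47441554 0.00991377 0.36918699]
t=18.57 row [99.7, 39.5, 1.5] [-34.47, 2.1, 5.64] F [ 0.4  0.2 -2. ] w 0.0253
```

View pics/s12.png

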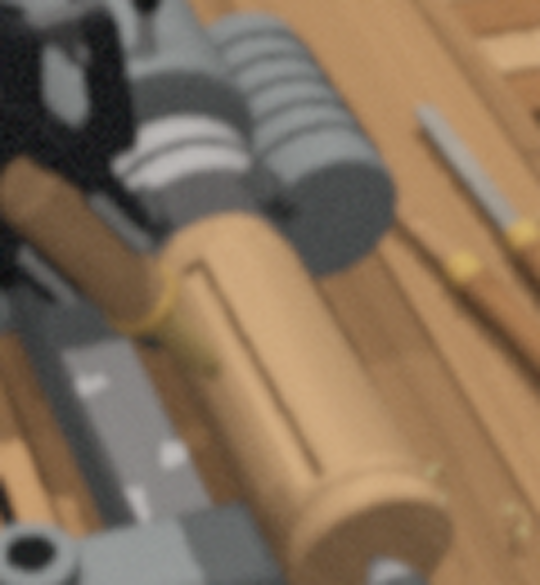

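View pics/t12.png

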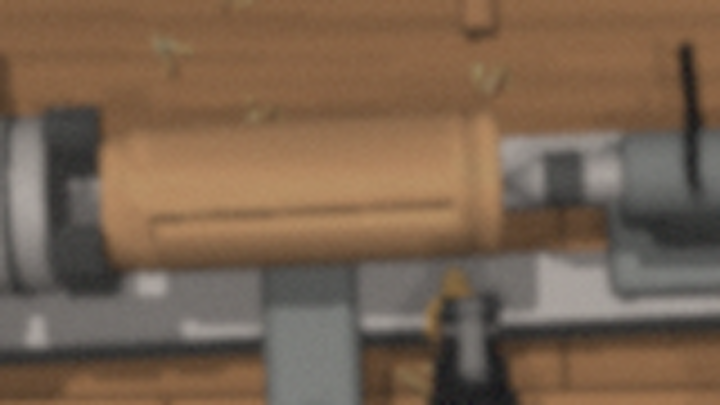

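```bash
python3 - <<'E'
from h import *
crop('pics/side12.png','pics/s12b.png',325,160,60,60,9)
crop('pics/top12.png','pics/t12b.png',275,130,50,35,14)
a=l2w([[0,-.08,.195],[0,-.083,.195],[-.012,-.113,.195]]); print(proj('side',a),proj('top',a))
E
```

```text
[[353.12844557 194.23768407]
 [353.70735841 195.27292636]
 [354.00692181 207.24471217]] [[290.78914024 150.28028206]
 [292.02439642 150.22166975]
 [304.64500115 154.46035244]]
```

View pics/s12b.png

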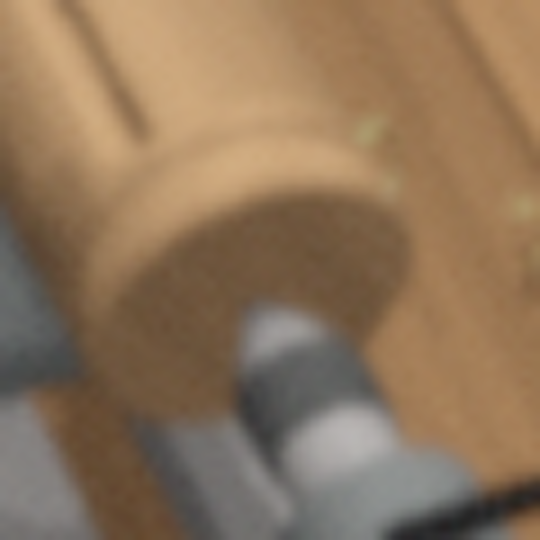

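View pics/t12b.png

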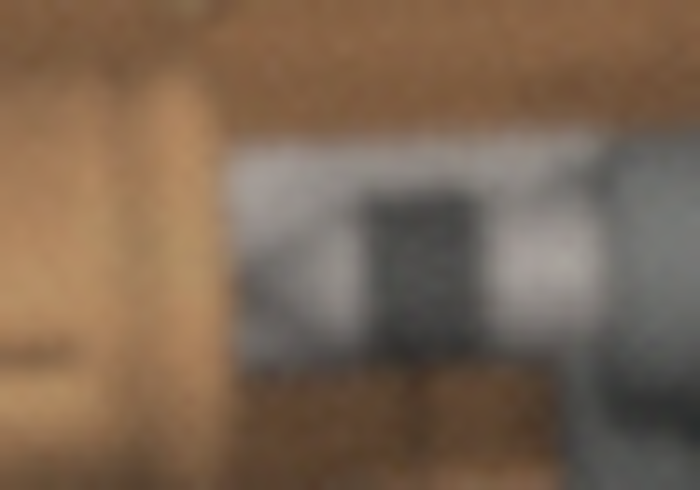

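```bash
python3 - <<'E'
from h import *
RG=R.from_rotvec([-2.141,2.295,-.01]).as_matrix(); print(RG[:,2])
rel([.4462,-.0905,.345],RG)
E
```

```text
[ 0.00651218 -0.0026393  -0.99997531]
t=18.57 row [99.7, 39.0, 1.9] [-34.1, 2.15, 5.28] F [ 0.4  0.2 -2. ] w 0.0253
```

Request:
{"name": "jog_arm", "arguments": {
  "series": [
    [20, 8, -5, -7, 0.4, 1, 0],
    [50, 20, -5, -14, 0.8, 2, 0],
    [80, 30, 0, -21, 1.2, 3, 0],
    [99.7, 39, 2, -28, 1.8, 4, 0],
    [99.7, 39, 2, -34.1, 2.1, 5.3, 0],
    [99.7, 39, 2, -34.1, 2.1, 5.3, 0],
    [99.7, 39, 2, -34.1, 2.1, 5.3, 0],
    [99.7, 39, 2, -34.1, 2.1, 5.3, 0]
  ]
}}

```text
time: 19.23
position: [0.4462, -0.0908, 0.3432]
tcp_rot: [-2.141, 2.297, -0.007]
ft_force: [-0.5, -0.7, -1.7]
width: 0.025
```

```bash
python3 - <<'E'
from h import *
RG=R.from_rotvec([-2.141,2.295,-.01]).as_matrix()
rel([.4462,-.0905,.176],RG); s=bot.get_state(); print(s['position'])
for n in('side','top'): cv2.imwrite(f'pics/{n}13.png',vision.capture(n)[:,:,::-1])
crop('pics/side13.png','pics/s13.png',240,150,120,150,4)
Rm=R.from_rotvec(s['tcp_rot']).as_matrix(); n=s['position']+Rm[:,2]*NL; print(n,proj('side',[n]),proj('side',[n-Rm[:,2]*.0605]))
E
```

```text
t=19.23 row [-0.6, 0.7, 167.2] [0.15, 0.0, -0.04] F [-0.5 -0.7 -1.7] w 0.0250
[ 0.44622363 -0.09078488  0.34323788]
[ 0.44657554 -0.0909996   0.25493885] [[293.7896432  219.18226442]] [[293.81211915 195.80778862]]
```

View pics/s13.png

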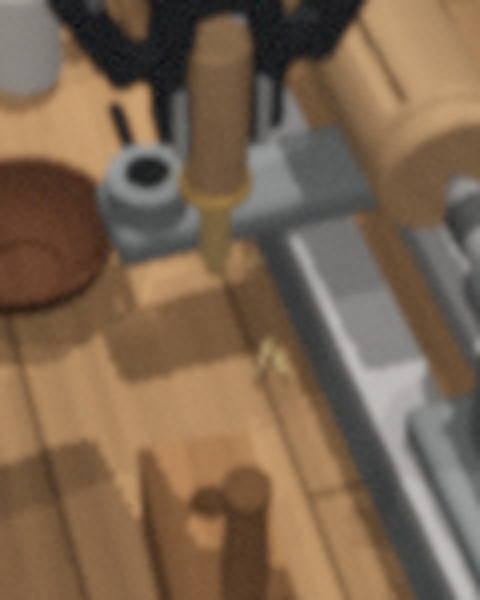

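Request:
{"name": "jog_arm", "arguments": {
  "series": [
    [-0.6, 1.2, 40, 0.1, 0, 0, 0],
    [-0.6, 1.2, 80, 0.1, 0, 0, 0],
    [-0.6, 1.2, 120, 0.1, 0, 0, 0],
    [-0.6, 1.2, 150, 0.1, 0, 0, 0],
    [-0.6, 1.2, 163, 0.1, 0, 0, 0],
    [-0.6, 1.2, 165, 0.1, 0, 0, 0],
    [-0.6, 1.2, 165, 0.1, 0, 0, 0]
  ]
}}

```text
time: 19.92
position: [0.4451, -0.09, 0.1805]
tcp_rot: [-2.141, 2.291, -0.014]
ft_force: [-0.3, 0.1, 0.0]
width: 0.0255
```

```bash
python3 - <<'E'
from h import *
RG=R.from_rotvec([-2.141,2.295,-.01]).as_matrix()
rel([.4455,-.0905,.1058],RG); s=bot.get_state(); print(s['position'])
for n in('side',): cv2.imwrite(f'pics/{n}14.png',vision.capture(n)[:,:,::-1])
crop('pics/side14.png','pics/s14.png',260,210,70,80,7)
Rm=R.from_rotvec(s['tcp_rot']).as_matrix(); n=s['position']+Rm[:,2]*NL; print(n,proj('side',[n]),proj('side',[[.4445,-.0902,.075]]))
E
```

```text
t=19.92 row [0.4, 0.3, 74.7] [-0.21, 0.02, 0.09] F [-0.3  0.1  0. ] w 0.0255
[ 0.4450905  -0.08996702  0.18051462]
[ 0.44598544 -0.09018692  0.09221943] [[292.98421193 270.67335035]] [[292.25801946 275.55981882]]
```

View pics/s14.png

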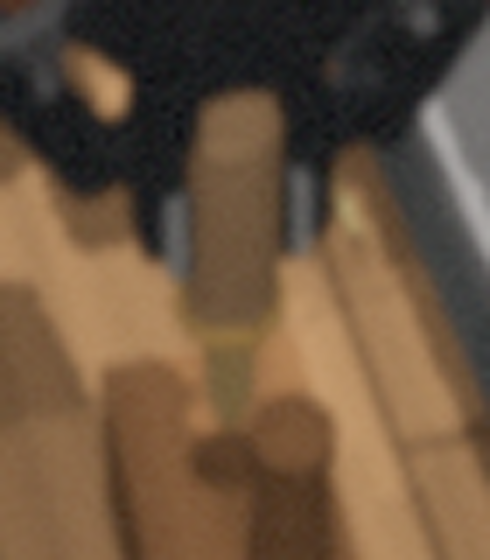

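Request:
{"name": "jog_arm", "arguments": {
  "series": [
    [0.4, 0.3, 8, -0.2, 0, 0, 0],
    [0.4, 0.3, 16, -0.2, 0, 0, 0],
    [0.4, 0.3, 20, -0.2, 0, 0, 0],
    [0.4, 0.3, 24, -0.2, 0, 0, 0],
    [0.4, 0.3, 28, -0.2, 0, 0, 0],
    [0.4, 0.3, 31, -0.2, 0, 0, 0]
  ]
}}

```text
time: 20.47
position: [0.446, -0.0905, 0.1501]
tcp_rot: [-2.141, 2.292, -0.012]
ft_force: [-0.5, -0.4, -0.5]
width: 0.025
```

```bash
python3 - <<'E'
from h import *
RG=R.from_rotvec([-2.141,2.295,-.01]).as_matrix()
rel([.4455,-.0905,.1058],RG); fs()
E
```

```text
t=20.47 row [-0.0, 0.9, 44.3] [-0.11, 0.03, 0.08] F [-0.5 -0.4 -0.5] w 0.0250
t=20.47 Ftool [0.4 0.5 0.5] nose y -153.5 r 200.8 ang 131.57 w 0.0250
tq tool [-0.11 -0.    0.03]
```

Request:
{"name": "jog_arm", "arguments": {
  "series": [
    [0, 0.5, 4, -0.1, 0, 0, 0],
    [0, 0.5, 8, -0.1, 0, 0, 0],
    [0, 0.5, 12, -0.1, 0, 0, 0],
    [0, 0.5, 16, -0.1, 0, 0, 0],
    [0, 0.5, 20, -0.1, 0, 0, 0],
    [0, 0.5, 25, -0.1, 0, 0, 0],
    [0, 0.5, 30, -0.1, 0, 0, 0],
    [0, 0.5, 35, -0.1, 0, 0, 0],
    [0, 0.5, 38, -0.1, 0, 0, 0]
  ]
}}

```text
time: 21.22
position: [0.4455, -0.0905, 0.1113]
tcp_rot: [-2.143, 2.294, -0.009]
ft_force: [-0.1, 1.0, -1.8]
width: 0.0249
```

```bash
python3 - <<'E'
from h import *
RG=R.from_rotvec([-2.141,2.295,-.01]).as_matrix()
rel([.4455,-.0905,.1058],RG); fs()
E
```

```text
t=21.22 row [-0.0, 0.1, 5.5] [0.04, 0.03, 0.07] F [-0.1  1.  -1.8] w 0.0249
t=21.22 Ftool [-1.   0.2  1.8] nose y -153.5 r 228.9 ang 138.73 w 0.0249
tq tool [-0.03 -0.    0.01]
```

Request:
{"name": "jog_arm", "arguments": {
  "series": [
    [0, 0, 3, 0, 0, 0, 0],
    [0, 0, 4.5, 0, 0, 0, 0],
    [0, 0, 5.5, 0, 0, 0, 0],
    [0, 0, 6.2, 0, 0, 0, 0],
    [0, 0, 6.2, 0, 0, 0, 0],
    [0, 0, 6.2, 0, 0, 0, 0]
  ]
}}

```text
time: 21.72
position: [0.4454, -0.0905, 0.1059]
tcp_rot: [-2.143, 2.294, -0.009]
ft_force: [-4.0, 1.9, 5.8]
width: 0.0252
```

```bash
python3 - <<'E'
from h import *
print(bot.get_state()['position'],bot.get_state()['ft_force']); fs()
E
```

```text
[ 0.44535029 -0.09054511  0.10585238] [-3.98010279  1.92218276  5.78071459]
t=21.72 Ftool [-1.6  4.1 -5.8] nose y -153.6 r 233.1 ang 139.58 w 0.0252
tq tool [-1.42 -0.4   0.08]
```

Request:
{"name": "jog_arm", "arguments": {
  "series": [
    [0, 0.3, 0, 0, 0, 0, 45],
    [0, 0.3, 0, 0, 0, 0, 60],
    [0, 0.3, 0, 0, 0, 0, 60],
    [0, 0.3, 0, 0, 0, 0, 60],
    [0, 0.3, -5, 0, 0, 0, 60],
    [0, 0.3, -25, 0, 0, 0, 60],
    [0, 0.3, -60, 0, 0, 0, 60],
    [0, 0.3, -100, 0, 0, 0, 60],
    [0, 0.3, -140, 0, 0, 0, 60],
    [0, 0.3, -180, 0, 0, 0, 60],
    [0, 0.3, -220, 0, 0, 0, 60]
  ]
}}

```text
time: 22.63
position: [0.4431, -0.0902, 0.3284]
tcp_rot: [-2.142, 2.293, -0.01]
ft_force: [1.6, 0.5, 0.2]
width: 0.0513
```

```bash
python3 - <<'E'
from h import *
s=bot.get_state();print(s['position'],s['width'],s['time'])
rel([.30,.25,.36],R.from_rotvec(s['tcp_rot']).as_matrix())
for n in('side',): cv2.imwrite(f'pics/{n}15.png',vision.capture(n)[:,:,::-1])
crop('pics/side15.png','pics/s15.png',260,220,80,110,5.4)
E
```

```text
[ 0.44314394 -0.0901863   0.32843467] 0.05127594325380267 22.6333
t=22.63 row [-329.6, 165.7, -33.3] [0.0, 0.0, 0.0] F [1.6 0.5 0.2] w 0.0513
```

View pics/s15.png

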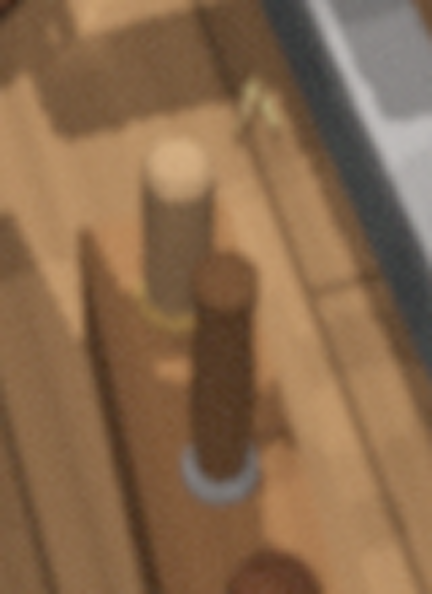

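Request:
{"name": "jog_arm", "arguments": {
  "series": [
    [-60, 30, -33, 0, 0, 0, 60],
    [-330, 166, -33, 0, 0, 0, 60],
    [-330, 166, -33, 0, 0, 0, 60],
    [-330, 166, -33, 0, 0, 0, 60],
    [-330, 166, -33, 0, 0, 0, 60],
    [-330, 166, -33, 0, 0, 0, 60],
    [-330, 166, -33, 0, 0, 0, 60],
    [-330, 166, -33, 0, 0, 0, 60],
    [-330, 166, -33, 0, 0, 0, 60],
    [-330, 166, -33, 0, 0, 0, 60],
    [-330, 166, -33, 0, 0, 0, 60],
    [-330, 166, -33, 0, 0, 0, 60]
  ]
}}

```text
time: 23.68
position: [0.3022, 0.2491, 0.3654]
tcp_rot: [-2.138, 2.287, -0.028]
ft_force: [-0.4, -0.7, 0.1]
width: 0.0508
```

```bash
python3 - <<'E'
from h import *
for n in('side','top'): cv2.imwrite(f'pics/{n}16.png',vision.capture(n)[:,:,::-1])
se=lambda u,v:(265+u/4,235+v/4)
crop('pics/side16.png','pics/s16.png',265,235,70,145,4)
a=cv2.imread('pics/top16.png');b=cv2.imread('pics/top0.png')
A=cv2.imread('pics/side16.png');B=cv2.imread('pics/side0.png')
cv2.imwrite('pics/cmp.png',np.vstack([np.hstack([cv2.resize(A,(400,300)),cv2.resize(cv2.absdiff(A,B)*2,(400,300))]),np.hstack([cv2.resize(a,(400,300)),cv2.resize(cv2.absdiff(a,b)*2,(400,300))])]))
E
```

```text
(no output)
```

View pics/s16.png

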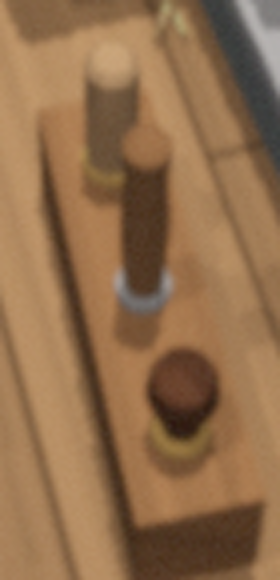

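View pics/cmp.png

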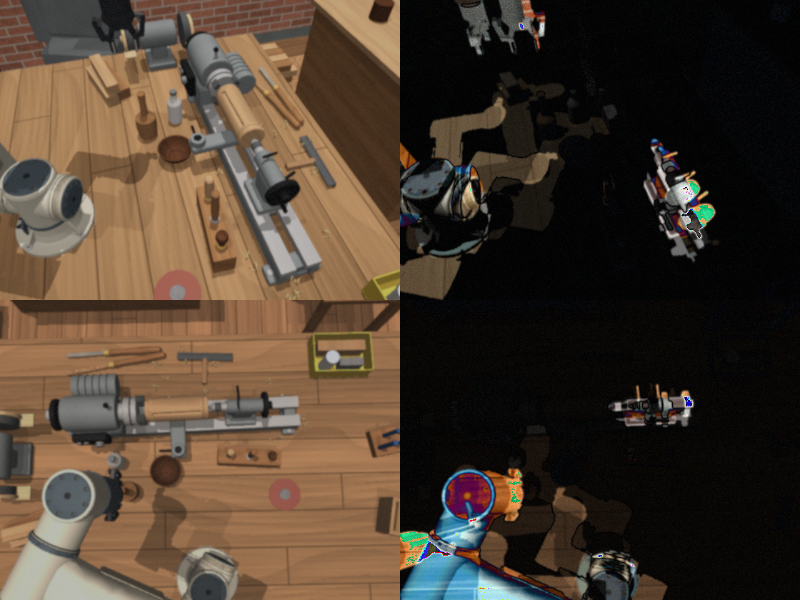

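```bash
python3 -c "
from station import bot
print(bot.job_done(), bot.get_state()['time'])"
```

```text
the job is handed in; nothing more can be done
the job is handed in; nothing more can be done
```

I slid the tailstock up to the column, waxed the flute in one stroke and stood the stick back in its own hole. I then handed the job in at about 24 s on the robot's clock. No verdict was reported.

- **Tailstock:** I pushed it about 74 mm by the wheel hub. It stopped with the push force rising from 11 N to 25 N, and in the side view the point sits at the middle of the column's end face. The cameras had predicted 72 mm of travel, so the two agree to about 2 mm.
- **Wax stroke:** The stroke covered about 149 mm in 5 s at 3 cm/s, from about 6 mm short of the chuck end to light contact with the tailstock end wall. It was commanded in several calls with no pause between them. Readings at the end of each call showed about 4 to 8 N of pressure and under about 1 N sideways. The sideways reading was about 2 to 3 N at the first touch, before I re-centred the stick.
- **Squareness:** The stick may have sat about 2° off square along the flute in the grip. The top view suggested the nose was 3 mm off, which fits where the end wall was met. I allowed for it in the start and end positions but did not correct the angle.
- **Stick put back:** It went down to the same height as when gripped, with about 6 N of seating force. In the last side picture its top and collar match the first picture.
- **Other things on the bench:** Comparing the first and last pictures from both cameras shows that only the tailstock, the arm and the arm's shadows changed. In the top view the gripper hangs over the polish and mallet area, so I did not confirm those two from above.

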